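Load the spring scale with ring weights

ROBOT

A 6-joint arm with a two-finger parallel gripper is mounted at the origin on the work surface. World frame = base frame: x ahead of the robot, y to its left, z up, the work surface at z = 0. Lengths are in m, angles in degrees, forces in N, time in s.
With the tool pointing down it reaches from about 0.35 to 0.875 m from the base axis. Payload 4.2 kg.
Tool frame: the origin (TCP) lies at the very end of the fingers, on their centre line; the grasp point (between the pads) lies behind it (r.grip_point_offset is the z of the grasp point in the tool frame, in m); z points along the fingers, y is the direction in which the jaws open and shut (so a half turn about z gives the same grasp; the last joint's range is limited). The gripper opens to 87 mm and grips with 3 to 60 N. Pads are 19 mm wide; open, the fingers measure 117 mm over their backs; the gripper's body (75 mm by 190 mm) begins 51 mm behind the grasp point.
Start: joints at [78.988, 22.042, 0.453, 0, -68.411, -14.817], TCP at [0.272, 0.563, 0.223] pointing down, gripper open.
Joint ranges: [-179.83, 179.83], [-69.29, 118.12], [-61.27, 80.66], [-181.25, 117.63], [-171.15, -9.14], [-177.46, 177.46]. Speed limits (degrees/s): [159.86, 159.86, 180, 180, 180, 180].

INTERFACE

Orientations are given as a 3x3 rotation matrix whose columns are the frame's x, y, z axes.
In Python, from station import r, capture, workorder gives the robot as it stands. The module is installed in compiled form; this text tells all that it offers.
- The arm moves only by the shell command python3 -m crank 'ROWS'. ROWS is JSON, a list of rows, each an object with "delta_rot": the turn, a rotation vector about the tool's x, y, z in rad, a list of three; "linear": the shift along the tool's x, y, z in m, a list of three; "gripper": the opening in per cent of the stroke, from 0 (shut) to 100 (fully open). A call has 1 to 10 rows; each row shifts and turns the commanded pose from where the row before left it, along the tool's axes as they then stand; what a row does not reach is not made up. A row lasts 1/8 s, in which the tool goes at most 62.5 mm and 10.7 degrees, less where a joint would pass 70% of its speed; a pose out of reach is approached as far as the arm can. A call is refused whole if a number of a shift passes 0.0625 or a number of a turn 0.188, either way. A call with a gripper value outside its range is refused whole. The fingers move at their own pace and stop on an object; the grip force is fixed at half the most. Time passes only in rows, so rows that do not move let the fingers close. It gives the time, the measured TCP pose, the force and the opening at its end, in the units of the state.
- r.sense(): the state, without advancing time (a new reading comes with each control period).
- capture(name): name is "scene" or "side" or "wrist"; returns a dict with "img" (480x640x3 uint8, blue, green, red), "fx", "fy", "cx", "cy" (pixels), "dist_coeffs" ([k1, k2, p1, p2, k3] as OpenCV has them; the pictures are not rectified), "world_from_camera" (4x4, takes a point from camera to world coordinates). Camera axes: x right, y down, z forward; pixel columns grow to the right and rows downward; lengths in m; the calibration is good to about 2 mm. A picture is of the moment at which its call begins. There is no depth.
- workorder.finish_job(): hands the job in, once; it reports no verdict.
The state is a dict: "time_s": time; "joints": joint angles; "joint_velocities": joint speeds; "effort": joint torques, N m; "tcp_pos": TCP position; "ee_rot": TCP orientation; "wrist_force": force on the tool from outside, world axes, zero at the start; "moment": the same for the moment, N m; "gripper_width": opening from 0.0 (shut) to 1.0 (fully open).
Only numpy, scipy, OpenCV 4.12 (cv2) and the standard library are available. Lean on these libraries where they do the work, as an engineer would, in place of code of your own. Each camera call takes 0.05 s, during which the arm holds its last target.

TASK

Load the spring scale: take the heavy small-bored steel ring weights from the tin one at a time, feel each one down over the scale's upright guide post until it rests on the pan or on the weight below, let it go, and stop adding as soon as the pointer stands between the two marks on the column. The post is clamped a few millimetres off the middle and the scale is delicate, so feel lightly for the place where the ring drops on and never force it down. Leave the weights that are not needed, the thin sample rings and everything else where they are.

Things in the scene. Friction and masses are not known exactly. Their poses are not given: they have to be found in the camera images.
- w1_c (a point): one of four equal, loose, plain steel ring weights: outer diameter 46 mm, bore 20 mm, 20 mm high, 180 to 220 g, lying flat in the tin (tin floor 3 mm thick, tin rim 14 mm high). At least 25 mm are free beside it for each finger. The point is its centre, 10 mm above its underside; z up. Any of the four may be used in any order
- w2_c (a point): one of four equal, loose, plain steel ring weights: outer diameter 46 mm, bore 20 mm, 20 mm high, 180 to 220 g, lying flat in the tin (tin floor 3 mm thick, tin rim 14 mm high). At least 25 mm are free beside it for each finger. The point is its centre, 10 mm above its underside; z up. Any of the four may be used in any order
- w3_c (a point): one of four equal, loose, plain steel ring weights: outer diameter 46 mm, bore 20 mm, 20 mm high, 180 to 220 g, lying flat in the tin (tin floor 3 mm thick, tin rim 14 mm high). At least 25 mm are free beside it for each finger. The point is its centre, 10 mm above its underside; z up. Any of the four may be used in any order
- w4_c (a point): one of four equal, loose, plain steel ring weights: outer diameter 46 mm, bore 20 mm, 20 mm high, 180 to 220 g, lying flat in the tin (tin floor 3 mm thick, tin rim 14 mm high). At least 25 mm are free beside it for each finger. The point is its centre, 10 mm above its underside; z up. Any of the four may be used in any order
- scale: the fixed grey spring scale; origin under its base on the pan's middle line, z up. Base 130 x 200 x 20 mm; the column with the white mark plate stands 105 mm towards its -y, 155 mm high. A ring lowered off-centre stops on the guide post's blunt cone, the higher the farther off it is (0.37 mm per mm); it does not slide in by itself: feel for the middle with light touches. More than 25 N on any part of the scale is too much
- scale_mid (a point): point on the scale's middle line, 145 mm above the table, axes as the scale's. The steel guide post stands upright NEAR this line: clamped up to 4.5 mm off along x and along y, differently each time, not measured; light forces do not move it. Post: 17 mm diameter up to 145 mm above the table, then a blunt cone to 3 mm diameter at 147.6 mm; radial clearance in a ring 1.5 mm
- pan_top (a point): centre of the top face of the scale's steel pan (80 mm square, 5 mm thick), which surrounds the post and carries the weights; 111 to 123 mm above the table when empty. It lies on the scale's middle line, not on the post. Each weight sinks the pan by nearly a ring's height, so each ring's underside is 111 to 135 mm above the table when it touches what carries it
- pan (a joint): how far the pan and its black pointer have sunk, m: 0.002 to 0.014 when empty, 0.015 to 0.019 more per weight (spring 115 N/m, damped, settles in 0.7 s). The two long dark marks on the column's white plate are at 0.044 (upper) and 0.064 (lower): done when the free pan reads between them, which takes two or three weights. Past 0.082 the scale is overloaded
- s1_c (a point): a thin-walled aluminium sample ring, outer diameter 52 mm, bore 45 mm, 20 mm high, lying in the tin among the weights; not a weight, to be left alone. The point is its centre
- s2_c (a point): a thin-walled aluminium sample ring, outer diameter 52 mm, bore 45 mm, 20 mm high, lying in the tin among the weights; not a weight, to be left alone. The point is its centre
- mug: steel mug, 76 mm in diameter, 85 mm high, standing beyond the scale; bystander; origin at the centre of its underside
- jar: grey jar with a yellow cap, 80 mm in diameter, 110 mm high; bystander; origin at the centre of its underside
- spatula: flat spatula with a handle lying on the table beyond the tin; bystander; origin at its underside
- stone: flat grey porous disc, 60 mm in diameter, 12 mm high; bystander; origin at the centre of its underside
- dish: shallow steel bowl, 100 mm in diameter, 30 mm high; bystander; origin at the centre of its underside
There are look-alikes about, which are no part of the job. What is shaped like the part that bears w1_c but brown or green is not meant. Leave any purple look-alike of the part that bears w3_c alone.

How it is judged (in metres and radians):
On the way, in this order (a step that is already met when the one before it is completed fails the run):
1. a first weight is threaded on the post and let go, while the other three still lie where they were ((((horizontal distance between w1_c and scale_mid below 0.01 m and height (world z) of w1_c below 0.15 m) and contact force between the fingers and w1 below 0.05 N and distance of each of w2_c, w3_c, w4_c from where it was at the start of the episode below 0.03 m) or ((horizontal distance between w2_c and scale_mid below 0.01 m and height (world z) of w2_c below 0.15 m) and contact force between the fingers and w2 below 0.05 N and distance of each of w1_c, w3_c, w4_c from where it was at the start of the episode below 0.03 m) or ((horizontal distance between w3_c and scale_mid below 0.01 m and height (world z) of w3_c below 0.15 m) and contact force between the fingers and w3 below 0.05 N and distance of each of w1_c, w2_c, w4_c from where it was at the start of the episode below 0.03 m) or ((horizontal distance between w4_c and scale_mid below 0.01 m and height (world z) of w4_c below 0.15 m) and contact force between the fingers and w4 below 0.05 N and distance of each of w1_c, w2_c, w3_c from where it was at the start of the episode below 0.03 m))), for 0.2 s.
2. the pointer stands between the marks with the fingers off the scale and weights (value of joint pan between 0.0425 and 0.0655 m and contact force between the fingers and scale below 0.05 N and contact force between the fingers and w1 below 0.05 N and contact force between the fingers and w2 below 0.05 N and contact force between the fingers and w3 below 0.05 N and contact force between the fingers and w4 below 0.05 N), for 0.3 s.
At the end, for the whole second after the job is handed in: Pan at rest, reading between the marks (0.044 to 0.064 m, +-1.5 mm); each weight is threaded on the post (centre within 10 mm of the scale's middle line, below 150 mm) or within 30 mm of where it lay; sample rings and other bystanders within 25 mm of where they were (value of joint pan between 0.0425 and 0.0655 m and velocity of joint pan between -0.005 and 0.005 m/s and ((horizontal distance between w1_c and scale_mid below 0.01 m and height (world z) of w1_c below 0.15 m) or distance of w1_c from where it was at the start of the episode below 0.03 m) and ((horizontal distance between w2_c and scale_mid below 0.01 m and height (world z) of w2_c below 0.15 m) or distance of w2_c from where it was at the start of the episode below 0.03 m) and ((horizontal distance between w3_c and scale_mid below 0.01 m and height (world z) of w3_c below 0.15 m) or distance of w3_c from where it was at the start of the episode below 0.03 m) and ((horizontal distance between w4_c and scale_mid below 0.01 m and height (world z) of w4_c below 0.15 m) or distance of w4_c from where it was at the start of the episode below 0.03 m) and distance of each of s1_c, s2_c, mug, jar, spatula, stone, dish from where it was at the start of the episode below 0.025 m); the robot touches nothing.
It fails at once if the scale (post, pan or frame) is pushed with more than 25 N (contact force between scale and anything else above 25 N).
It fails at once if the scale is overloaded: pan pressed past 0.082 m (value of joint pan above 0.082 m).
It fails at once if two weights are carried at the same time (((height (world z) of w1_c above 0.05 m and not (horizontal distance between w1_c and scale_mid below 0.01 m and height (world z) of w1_c below 0.15 m)) and (height (world z) of w2_c above 0.05 m and not (horizontal distance between w2_c and scale_mid below 0.01 m and height (world z) of w2_c below 0.15 m))) or ((height (world z) of w1_c above 0.05 m and not (horizontal distance between w1_c and scale_mid below 0.01 m and height (world z) of w1_c below 0.15 m)) and (height (world z) of w3_c above 0.05 m and not (horizontal distance between w3_c and scale_mid below 0.01 m and height (world z) of w3_c below 0.15 m))) or ((height (world z) of w1_c above 0.05 m and not (horizontal distance between w1_c and scale_mid below 0.01 m and height (world z) of w1_c below 0.15 m)) and (height (world z) of w4_c above 0.05 m and not (horizontal distance between w4_c and scale_mid below 0.01 m and height (world z) of w4_c below 0.15 m))) or ((height (world z) of w2_c above 0.05 m and not (horizontal distance between w2_c and scale_mid below 0.01 m and height (world z) of w2_c below 0.15 m)) and (height (world z) of w3_c above 0.05 m and not (horizontal distance between w3_c and scale_mid below 0.01 m and height (world z) of w3_c below 0.15 m))) or ((height (world z) of w2_c above 0.05 m and not (horizontal distance between w2_c and scale_mid below 0.01 m and height (world z) of w2_c below 0.15 m)) and (height (world z) of w4_c above 0.05 m and not (horizontal distance between w4_c and scale_mid below 0.01 m and height (world z) of w4_c below 0.15 m))) or ((height (world z) of w3_c above 0.05 m and not (horizontal distance between w3_c and scale_mid below 0.01 m and height (world z) of w3_c below 0.15 m)) and (height (world z) of w4_c above 0.05 m and not (horizontal distance between w4_c and scale_mid below 0.01 m and height (world z) of w4_c below 0.15 m)))).
It fails at once if a sample ring or another bystander is moved by more than 25 mm (distance of any of s1_c, s2_c, mug, jar, spatula, stone, dish from where it was at the start of the episode above 0.025 m).
It also fails if it takes over 72 s, if anything falls off the work surface, if the arm or the gripper's body presses on something with over 40 N, if the wrist force passes 120 N, or if a joint passes its speed limit or range.

## Working session

There is one attempt and no reset: what is moved stays moved. The work goes in short steps, Python scripts to look and compute and a shell command to move; the robot and the scene stay as the last step left them, time stands still between calls to the robot, and variables do not carry over. Pictures are saved under pics/ and viewed, and the job is handed in when it is done.

```bash
mkdir -p pics
python3 - <<'E'
from station import r,capture
import cv2
s=r.sense();print(s, r.grip_point_offset)
for n in("scene","side","wrist"):
    c=capture(n);cv2.imwrite(f"pics/{n}0.png",c["img"]);print(n,c["fx"],c["fy"],c["cx"],c["cy"],c["dist_coeffs"],c["world_from_camera"])
E
```

```text
{'time_s': 0.0, 'joints': array([ 7.89878326e+01,  2.20900855e+01,  3.78576660e-01, -2.80924996e-02,
       -6.84111764e+01, -1.48191994e+01]), 'joint_velocities': array([ 0.07058686, -0.03556061,  0.02677364,  0.00433194,  0.06262577,
       -0.05322571]), 'effort': array([-9.93902286e-04, -3.90662169e+01,  1.87403387e+01,  4.21998248e+00,
        1.10319440e-02, -1.91099930e-04]), 'tcp_pos': array([0.27202426, 0.56201736, 0.22146083]), 'ee_rot': array([[ 9.00001580e-01, -4.35885791e-01, -8.56525918e-04],
       [-4.35886620e-01, -8.99999331e-01, -2.01470420e-03],
       [ 1.07308180e-04,  2.18658515e-03, -9.99997604e-01]]), 'wrist_force': array([-0.03723112, -0.89595266,  0.11670438]), 'moment': array([-0.00382181, -0.04223128, -0.03814545]), 'gripper_width': 1.0013595090737986} -0.0187
scene 599.2441668239508 599.2441668239508 309.3134939937531 244.64392941703773 [0.00719521 0.         0.         0.         0.        ] [[ 0.35228838  0.65950207 -0.6640406   1.44218665]
 [ 0.9358817  -0.25149362  0.24673142 -0.36128394]
 [-0.00428209 -0.70838406 -0.7058142   1.07322696]
 [ 0.          0.          0.          1.        ]]
side 504.72599827222876 504.72599827222876 311.15097215047865 242.943562839937 [-0.09114777  0.          0.          0.          0.        ] [[ 0.99350562 -0.03855449  0.10705203  0.40904199]
 [-0.1120578  -0.49475532  0.86177736 -1.12710893]
 [ 0.01973917 -0.86817667 -0.49586252  0.74090783]
 [ 0.          0.          0.          1.        ]]
wrist 422.47588012060066 422.47588012060066 319.5561418552916 233.61229805932754 [-0.03879399  0.          0.          0.          0.        ] [[-0.43565774 -0.86621933 -0.24467613  0.33910459]
 [-0.9001075   0.42014803  0.11524812  0.52882258]
 [ 0.00297005  0.27044356 -0.96273125  0.3830811 ]
 [ 0.          0.          0.          1.        ]]
```

View pics/scene0.png

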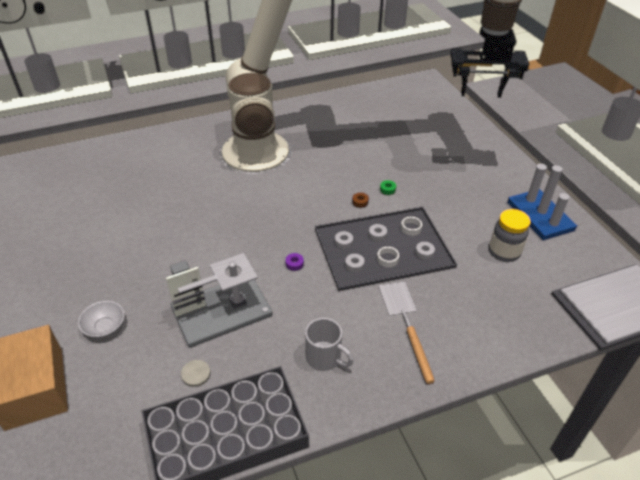

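View pics/side0.png

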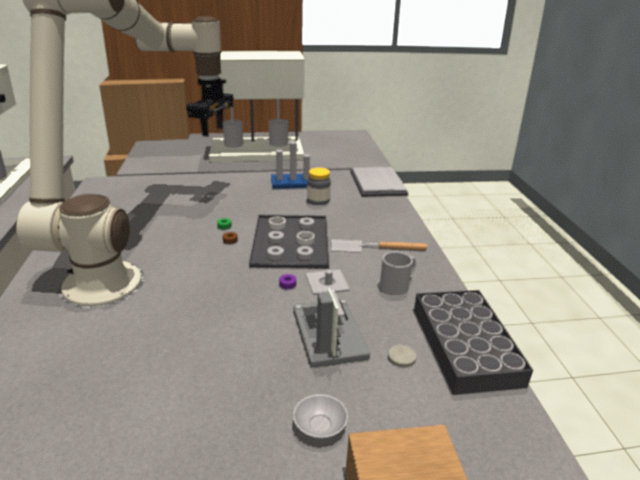

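View pics/wrist0.png

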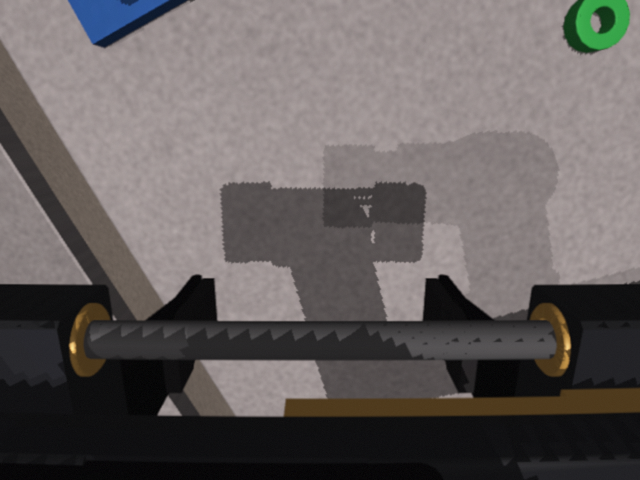

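The tin holds six rings. In the scene view, four have small bores: (344,238), (378,230), (355,261) and (426,249). The thin-walled ones at (411,226) and (388,256) are the samples. Outside the tin are look-alikes: purple (294,261), brown (361,200) and green (388,187). I'll enlarge the view to confirm.

```bash
cat > h.py <<'E'
import numpy as np,cv2
from station import r,capture
def ray(c,u,v):
    K=np.array([[c["fx"],0,c["cx"]],[0,c["fy"],c["cy"]],[0,0,1]])
    p=cv2.undistortPoints(np.array([[[u,v]]],float),K,np.array(c["dist_coeffs"]))[0,0]
    T=np.array(c["world_from_camera"]); return T[:3,3],T[:3,:3]@np.array([p[0],p[1],1])
def onz(c,u,v,z):
    o,d=ray(c,u,v); return o+d*(z-o[2])/d[2]
def proj(c,P):
    K=np.array([[c["fx"],0,c["cx"]],[0,c["fy"],c["cy"]],[0,0,1]])
    T=np.linalg.inv(np.array(c["world_from_camera"]))
    return cv2.projectPoints(np.array(P,float).reshape(-1,1,3),cv2.Rodrigues(T[:3,:3])[0],T[:3,3],K,np.array(c["dist_coeffs"]))[0][:,0]
def tri(a,b):
    # a,b =(c,u,v)
    o1,d1=ray(*a);o2,d2=ray(*b)
    t=np.linalg.lstsq(np.c_[d1,-d2],o2-o1,rcond=None)[0]
    return (o1+d1*t[0]+o2+d2*t[1])/2,np.linalg.norm(o1+d1*t[0]-o2-d2*t[1])
E
python3 - <<'E'
import cv2
a=cv2.imread("pics/scene0.png")
cv2.imwrite("pics/c1.png",cv2.resize(a[190:300,305:465],None,fx=5,fy=5,interpolation=cv2.INTER_CUBIC))
cv2.imwrite("pics/c2.png",cv2.resize(a[245:345,160:280],None,fx=6,fy=6,interpolation=cv2.INTER_CUBIC))
b=cv2.imread("pics/side0.png")
cv2.imwrite("pics/c3.png",cv2.resize(b[260:370,280:380],None,fx=5,fy=5,interpolation=cv2.INTER_CUBIC))
E
```

```text
(no output)
```

View pics/c1.png

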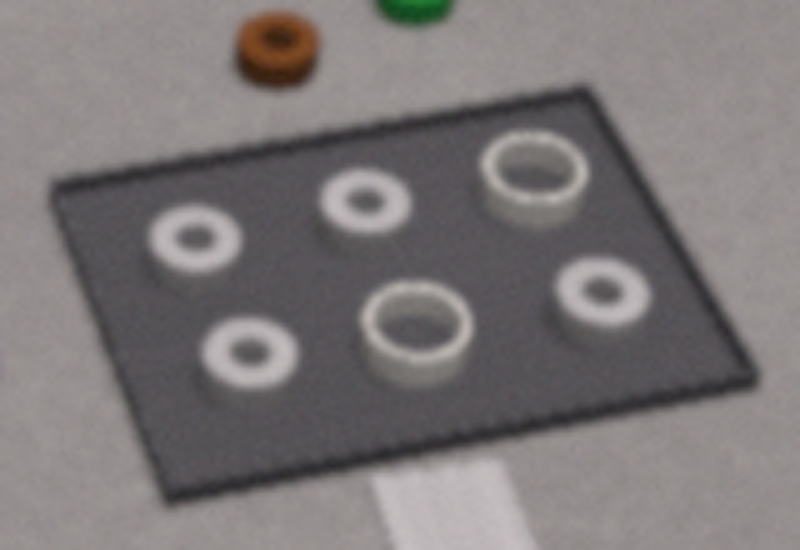

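View pics/c2.png

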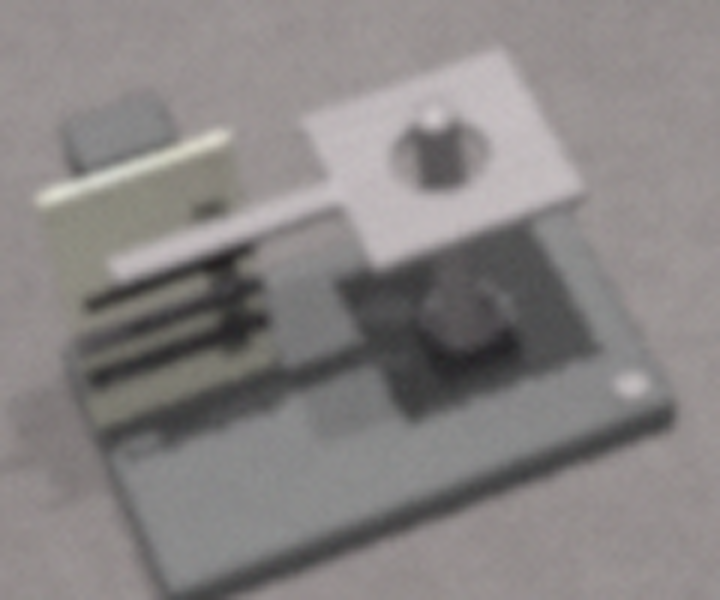

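View pics/c3.png

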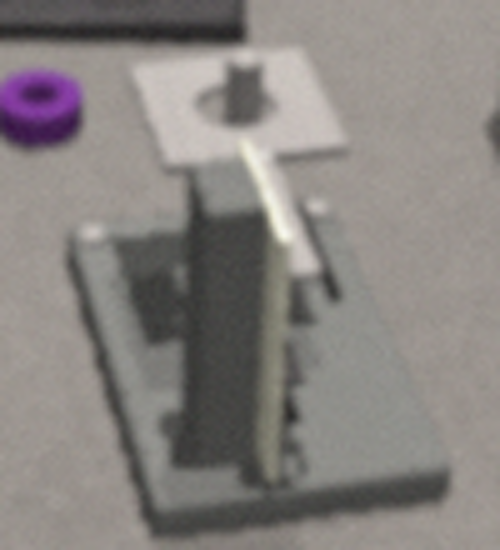

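The crop confirms it: the four thick-walled, small-bored grey rings are the weights and the two thin-walled rings are the samples. The scale crops show the post tip and the square pan clearly. Next I'll measure positions.

Run:
```python
from h import *
a=capture("scene");b=capture("side")
def rings(c,x0,x1,y0,y1):
    g=c["img"][y0:y1,x0:x1].min(2); big=cv2.resize(g,None,fx=6,fy=6,interpolation=cv2.INTER_CUBIC)
    m=(big>150).astype(np.uint8)
    cs,h=cv2.findContours(m,cv2.RETR_CCOMP,cv2.CHAIN_APPROX_NONE); out=[]
    for i,k in enumerate(cs):
        if h[0][i][3]<0 and cv2.contourArea(k)>800:
            ho=[cs[j] for j in range(len(cs)) if h[0][j][3]==i and cv2.contourArea(cs[j])>60]
            if not ho: continue
            hh=max(ho,key=cv2.contourArea)
            e=cv2.fitEllipse(k)
            f=lambda q:(x0+(q[0]+.5)/6-.5,y0+(q[1]+.5)/6-.5)
            out.append((f(e[0]),e[1],cv2.contourArea(hh)/cv2.contourArea(k)))
    return out
for n,c,bx in(("scene",a,(325,440,212,275)),("side",b,(258,325,216,258))):
    print(n)
    for q in rings(c,*bx): print(np.round(q[0],1),np.round(q[1],1),round(q[2],2),np.round(onz(c,*q[0],.023),4))
print("post",tri((a,232.1,264.),(b,328.8,271.6)), onz(a,232.1,264,.1476),onz(b,328.8,271.6,.1476))
# scale base corners: scene
f=lambda p:(160+p[0]/6,245+p[1]/6)
for nm,p,z in(("baseR",(678,405),.02),("baseF",(170,597),.02),("baseL",(68,350),.02),("pan1",(300,120),.117),("pan2",(505,45),.117),("pan3",(588,190),.117),("pan4",(377,270),.117),):
    print(nm,np.round(onz(a,*f(p),z),4))
g=lambda p:(280+p[0]/5,260+p[1]/5)
for nm,p,z in(("baseBL",(70,238),.02),("baseF",(150,520),.02),("baseR",(450,470),.02),("pan",(132,65),.117),("pan",(303,48),.117),("pan",(347,140),.117),("pan",(165,165),.117)):
    print(nm,np.round(onz(b,*g(p),z),4))
```

```text
scene
[354.6 260.1] [ 76.7 106.4] 0.25 [0.5427 0.0895 0.023 ]
[388.1 254. ] [ 92.4 128.4] 0.68 [0.553  0.1743 0.023 ]
[425.2 247.9] [ 72.5 105.1] 0.26 [0.5666 0.2687 0.023 ]
[343.6 237.3] [ 71.1 101.1] 0.27 [0.4603 0.0957 0.023 ]
[377.7 229.8] [ 68.6 101.7] 0.25 [0.466  0.1872 0.023 ]
side
[275.1 250. ] [47.  92.8] 0.23 [0.4592 0.0889 0.023 ]
[304.6 249.9] [47.7 89.7] 0.24 [0.5413 0.0828 0.023 ]
[275.6 234.4] [41.8 86.7] 0.23 [0.4652 0.1793 0.023 ]
[306.5 220.8] [35.  83.7] 0.26 [0.5651 0.2598 0.023 ]
post (array([ 0.56241879, -0.21086763,  0.14082222]), np.float64(0.00237444449775889)) [ 0.56742501 -0.21123609  0.1476    ] [ 0.56117817 -0.22294884  0.1476    ]
baseR [ 0.6236 -0.1447  0.02  ]
baseF [ 0.6419 -0.3408  0.02  ]
baseL [ 0.5163 -0.3521  0.02  ]
pan1 [ 0.5242 -0.2523  0.117 ]
pan2 [ 0.514  -0.1717  0.117 ]
pan3 [ 0.5945 -0.1643  0.117 ]
pan4 [ 0.6042 -0.2445  0.117 ]
baseBL [ 0.49   -0.1759  0.02  ]
baseF [ 0.5066 -0.3679  0.02  ]
baseR [ 0.6351 -0.35    0.02  ]
pan [ 0.5177 -0.1779  0.117 ]
pan [ 0.5972 -0.1702  0.117 ]
pan [ 0.6043 -0.2446  0.117 ]
pan [ 0.5236 -0.2563  0.117 ]
```

```bash
python3 -m crank '[{"linear":[0.0374,0.0341,0.0045],"delta_rot":[0,0,0],"gripper":75},{"linear":[0.0374,0.0341,0.0045],"delta_rot":[0,0,0],"gripper":75},{"linear":[0.0374,0.0341,0.0045],"delta_rot":[0,0,0],"gripper":75},{"linear":[0.0374,0.0341,0.0045],"delta_rot":[0,0,0],"gripper":75},{"linear":[0.0374,0.0341,0.0045],"delta_rot":[0,0,0],"gripper":75},{"linear":[0.0374,0.0341,0.0045],"delta_rot":[0,0,0],"gripper":75},{"linear":[0.0374,0.0341,0.0045],"delta_rot":[0,0,0],"gripper":75},{"linear":[0.0374,0.0341,0.0045],"delta_rot":[0,0,0],"gripper":75},{"linear":[0.0374,0.0341,0.0045],"delta_rot":[0,0,0],"gripper":75},{"linear":[0.0374,0.0341,0.0045],"delta_rot":[0,0,0],"gripper":75}]'
python3 -m crank '[{"linear":[0,0,0],"delta_rot":[0,0,0],"gripper":75},{"linear":[0,0,0],"delta_rot":[0,0,0],"gripper":75}]'
python3 - <<'E'
from h import *
c=capture("wrist");cv2.imwrite("pics/w1.png",c["img"]);s=r.sense();print(s["time_s"],s["tcp_pos"],s["gripper_width"],s["wrist_force"]);print(s["ee_rot"])
E
```

```text
time_s: 1.5
tcp_pos: [0.4608, 0.0912, 0.1777]
ee_rot: [[0.9, -0.435, 0.001], [-0.435, -0.9, 0.0], [0.0, -0.001, -1.0]]
wrist_force: [1.0, 0.7, 0.3]
gripper_width: 0.747
time_s: 1.75
tcp_pos: [0.4604, 0.0927, 0.1776]
ee_rot: [[0.9, -0.436, 0.0], [-0.436, -0.9, 0.0], [0.0, -0.0, -1.0]]
wrist_force: [0.5, 0.6, -0.5]
gripper_width: 0.747
1.8 [0.46029708 0.09322258 0.17767337] 0.7499287771518098 [-0.29115192 -0.26087681 -0.23703812]
[[ 9.00388344e-01 -4.35087042e-01  3.09414877e-04]
 [-4.35087117e-01 -9.00388330e-01  2.38417912e-04]
 [ 1.74861000e-04 -3.49291135e-04 -9.99999924e-01]]
```

View pics/w1.png

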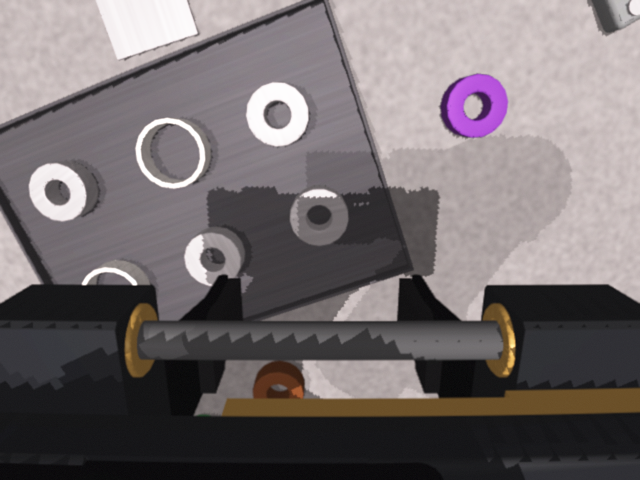

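The wrist view shows weight A at (319,216), directly under the gripper. The other weights are at (278,114), (213,258) and (59,191), and the samples at (171,152) and (115,280).

Run:
```python
from h import *
c=capture("wrist");img=c["img"]
g=cv2.cvtColor(img,cv2.COLOR_BGR2GRAY)
def crop(x,y,w=40,k=8):
    return cv2.resize(g[y-w:y+w,x-w:x+w],None,fx=k,fy=k,interpolation=cv2.INTER_CUBIC)
cv2.imwrite("pics/w1a.png",cv2.equalizeHist(crop(319,216)))
for u,v in((319,216),(278,114),(213,258),(59,191),(171,152),(115,283)):
    print(u,v,np.round(onz(c,u,v,.023),4))
# bore fit of A
b=g[186:246,289:349]; print(b[30,::4]); print(b[::4,30])
```

```text
319 216 [0.46   0.0924 0.023 ]
278 114 [0.541  0.0861 0.023 ]
213 258 [0.4658 0.1829 0.023 ]
59 191 [0.5647 0.2634 0.023 ]
171 152 [0.5517 0.17   0.023 ]
115 283 [0.4819 0.2657 0.023 ]
[ 62 164 156 111 106  50  48  47  47  45  43 106 111 110 112]
[ 96 243 244 113 111  46  48  46  45  43  92 111 111 109 114]
```

View pics/w1a.png

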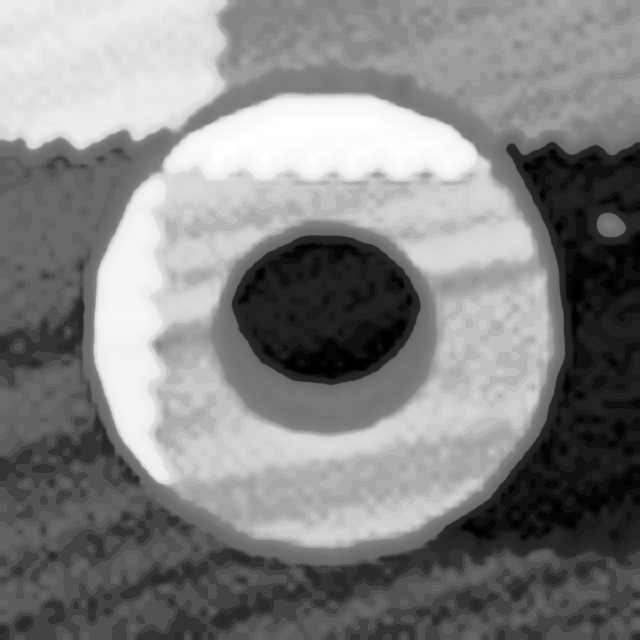

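```bash
python3 -m crank '[{"linear":[0,0.001,0.04],"delta_rot":[0,0,0],"gripper":75},{"linear":[0,0,0.04],"delta_rot":[0,0,0],"gripper":75},{"linear":[0,0,0.04],"delta_rot":[0,0,0],"gripper":75},{"linear":[0,0,0.04],"delta_rot":[0,0,0],"gripper":75},{"linear":[0,0,0.006],"delta_rot":[0,0,0],"gripper":75},{"linear":[0,0,0],"delta_rot":[0,0,0],"gripper":75}]'
```

```text
time_s: 2.6
tcp_pos: [0.4604, 0.0928, 0.0122]
ee_rot: [[0.901, -0.434, 0.001], [-0.434, -0.901, 0.0], [0.001, -0.001, -1.0]]
wrist_force: [-0.3, -0.1, 0.9]
gripper_width: 0.75
```

```bash
python3 -m crank '[{"linear":[0,0,0.004],"delta_rot":[0,0,0],"gripper":40},{"linear":[0,0,0],"delta_rot":[0,0,0],"gripper":40},{"linear":[0,0,0],"delta_rot":[0,0,0],"gripper":40},{"linear":[0,0,0],"delta_rot":[0,0,0],"gripper":40}]'
python3 -m crank '[{"linear":[0,0,0],"delta_rot":[0,0,0],"gripper":40}]'
```

```text
time_s: 3.1
tcp_pos: [0.4606, 0.0922, 0.0084]
ee_rot: [[0.9, -0.436, 0.002], [-0.436, -0.9, 0.001], [0.001, -0.002, -1.0]]
wrist_force: [-1.3, 1.0, 4.2]
gripper_width: 0.517
time_s: 3.22
tcp_pos: [0.4605, 0.0921, 0.0083]
ee_rot: [[0.9, -0.435, 0.002], [-0.435, -0.9, 0.001], [0.001, -0.001, -1.0]]
wrist_force: [-1.9, 1.9, 7.5]
gripper_width: 0.519
```

```bash
python3 -m crank '[{"linear":[0,0,-0.01],"delta_rot":[0,0,0],"gripper":30},{"linear":[0,0,-0.05],"delta_rot":[0,0,0],"gripper":30},{"linear":[0,0,-0.05],"delta_rot":[0,0,0],"gripper":30},{"linear":[0.0326,0.0331,-0.026],"delta_rot":[0,0,0],"gripper":30},{"linear":[0.0326,0.0331,-0.026],"delta_rot":[0,0,0],"gripper":30},{"linear":[0.0326,0.0331,-0.026],"delta_rot":[0,0,0],"gripper":30},{"linear":[0.0326,0.0331,-0.026],"delta_rot":[0,0,0],"gripper":30},{"linear":[0.0326,0.0331,-0.026],"delta_rot":[0,0,0],"gripper":30},{"linear":[0.0326,0.0331,-0.026],"delta_rot":[0,0,0],"gripper":30},{"linear":[0.0326,0.0331,-0.026],"delta_rot":[0,0,0],"gripper":30}]'
python3 -m crank '[{"linear":[0,0,0],"delta_rot":[0,0,0],"gripper":30},{"linear":[0,0,0],"delta_rot":[0,0,0],"gripper":30},{"linear":[0,0,0],"delta_rot":[0,0,0],"gripper":30}]'
python3 - <<'E'
from h import *
c=capture("wrist");cv2.imwrite("pics/w2.png",c["img"]);s=r.sense();print(s["time_s"],s["tcp_pos"],s["gripper_width"],s["wrist_force"],s["moment"]);print(s["ee_rot"])
E
```

```text
time_s: 4.47
tcp_pos: [0.5637, -0.2175, 0.3]
ee_rot: [[0.9, -0.436, -0.002], [-0.436, -0.9, 0.001], [-0.002, -0.0, -1.0]]
wrist_force: [1.1, 0.5, -2.2]
gripper_width: 0.514
time_s: 4.85
tcp_pos: [0.5635, -0.2151, 0.2986]
ee_rot: [[0.901, -0.435, -0.002], [-0.435, -0.901, 0.001], [-0.002, 0.0, -1.0]]
wrist_force: [-0.2, 0.0, -1.3]
gripper_width: 0.515
4.9 [ 0.56371248 -0.21507749  0.29887076] 0.5190607414534176 [ 0.72492489 -0.9891361  -1.91705704] [-0.04876111  0.01632516  0.05420541]
[[ 9.00693562e-01 -4.34451585e-01 -1.71075723e-03]
 [-4.34451346e-01 -9.00695147e-01  5.28574799e-04]
 [-1.77051089e-03  2.67156862e-04 -9.99998397e-01]]
```

View pics/w2.png

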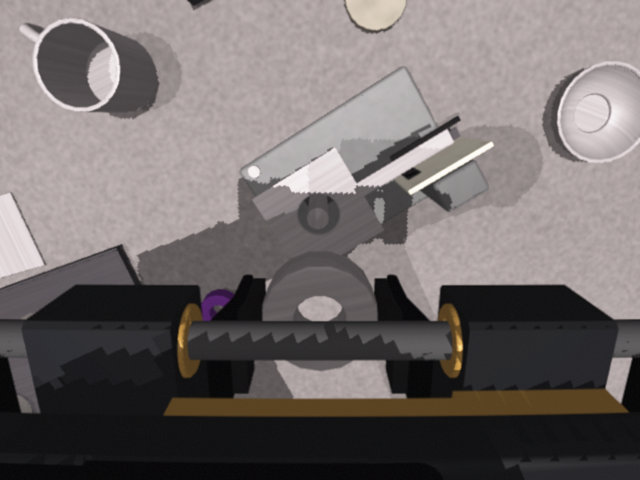

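The ring is held level at about (320,310). The post stands in the pan hole near (318,213). I'll enlarge that area.

Run:
```python
import cv2,numpy as np
a=cv2.imread("pics/w2.png",0)[183:243,288:348]
a=cv2.resize(a,None,fx=10,fy=10,interpolation=cv2.INTER_CUBIC)
cv2.imwrite("pics/w2a.png",np.clip((a.astype(float)-20)*2.2,0,255).astype(np.uint8))
```

```text
(no output)
```

View pics/w2a.png

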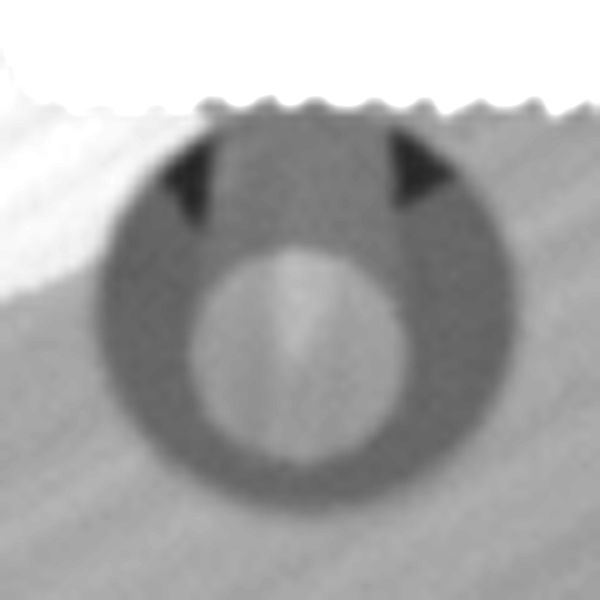

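Run:
```python
from h import *
c=capture("wrist");s=r.sense();R=s["ee_rot"]
p=onz(c,317.4,218.2,.145);print(p,s["tcp_pos"]);print("tool d",R.T@(p-s["tcp_pos"]), s["tcp_pos"])
T=np.array(c["world_from_camera"])
print("cam in tool",R.T@(T[:3,3]-s["tcp_pos"]))
# also ring-in-hand centre from outer visible arc: ring top plane
```

```text
[ 0.56222458 -0.2140945   0.145     ] [ 0.56388957 -0.21515287  0.29910367]
tool d [-0.00176804 -0.00026684  0.15410593] [ 0.56388957 -0.21515287  0.29910367]
cam in tool [ 0.07475186  0.00104639 -0.16120847]
```

Run:
```python
from h import *
c=capture("wrist");s=r.sense();R=s["ee_rot"];t=s["tcp_pos"]
w=lambda p:t+R@np.array(p)
for x0 in(-.001,0,):
    print(x0,proj(c,[w([x0+.023,0,z]) for z in(-.0147,.0053)]+[w([x0+.010,0,z]) for z in(-.0147,.0053)]).round(1).tolist())
a=cv2.imread("pics/w2.png",0)[240:335,250:390]
a=cv2.resize(a,None,fx=5,fy=5,interpolation=cv2.INTER_CUBIC)
cv2.imwrite("pics/w2b.png",np.clip((a.astype(float)-20)*2.2,0,255).astype(np.uint8))
```

```text
-0.001 [[316.4, 263.7], [316.7, 247.3], [316.5, 296.2], [316.8, 276.6]]
0 [[316.4, 261.1], [316.7, 245.0], [316.5, 293.8], [316.8, 274.4]]
```

View pics/w2b.png

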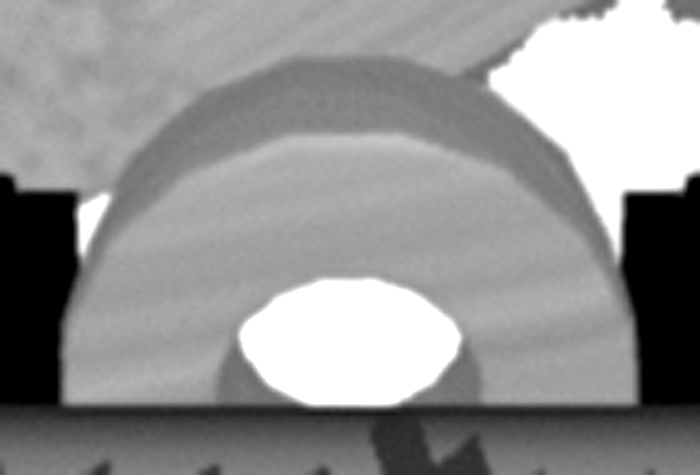

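The ring's top face looks chamfered, so I'm taking its apparent offset in the hand as (-1.3, +1.1) mm and the post's as (-1.8, -0.3) mm. I'll shift about (-1, -1) mm, go down to just above the post, then feel.

```bash
python3 -m crank '[{"linear":[-0.001,-0.0011,0.035],"delta_rot":[0,0,0],"gripper":30},{"linear":[0,0,0.045],"delta_rot":[0,0,0],"gripper":30},{"linear":[0,0,0.04],"delta_rot":[0,0,0],"gripper":30},{"linear":[0,0,0.02],"delta_rot":[0,0,0],"gripper":30},{"linear":[0,0,0.0],"delta_rot":[0,0,0],"gripper":30},{"linear":[0,0,0],"delta_rot":[0,0,0],"gripper":30}]'
python3 - <<'E'
from h import *
c=capture("wrist");cv2.imwrite("pics/w3.png",c["img"]);s=r.sense();print(s["time_s"],s["tcp_pos"],s["gripper_width"],s["wrist_force"],s["moment"]);print(s["ee_rot"])
E
```

```text
time_s: 5.75
tcp_pos: [0.5648, -0.2147, 0.1609]
ee_rot: [[0.9, -0.435, 0.002], [-0.435, -0.9, -0.001], [0.002, -0.0, -1.0]]
wrist_force: [0.8, 0.2, -1.4]
gripper_width: 0.513
5.8 [ 0.5649716  -0.21475144  0.1611831 ] 0.5175553567603365 [ 0.53646786 -0.09730339 -1.99764176] [-0.04905579 -0.03028489 -0.0316698 ]
[[ 9.00397731e-01 -4.35057875e-01  2.92775021e-03]
 [-4.35057718e-01 -9.00402276e-01 -7.23396115e-04]
 [ 2.95087213e-03 -6.22396105e-04 -9.99995452e-01]]
```

View pics/w3.png

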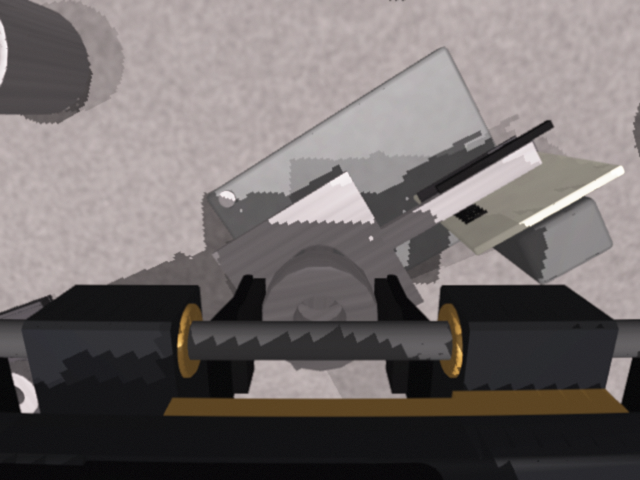

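```bash
for i in 1 2 3; do python3 -m crank '[{"linear":[0,0,0],"delta_rot":[0,0,0],"gripper":30}]' | grep -v grip; done
python3 - <<'E'
import cv2,numpy as np
a=cv2.imread("pics/w3.png",0)[240:335,250:390]
a=cv2.resize(a,None,fx=5,fy=5,interpolation=cv2.INTER_CUBIC)
cv2.imwrite("pics/w3b.png",np.clip((a.astype(float)-20)*2.2,0,255).astype(np.uint8))
E
```

```text
time_s: 5.92
tcp_pos: [0.5646, -0.2148, 0.161]
ee_rot: [[0.9, -0.436, 0.003], [-0.436, -0.9, -0.0], [0.003, -0.001, -1.0]]
wrist_force: [0.2, 0.2, -2.4]
time_s: 6.05
tcp_pos: [0.5642, -0.2148, 0.1604]
ee_rot: [[0.9, -0.436, 0.001], [-0.436, -0.9, -0.0], [0.001, -0.0, -1.0]]
wrist_force: [-0.6, 0.5, -2.1]
time_s: 6.18
tcp_pos: [0.564, -0.2148, 0.1599]
ee_rot: [[0.9, -0.436, 0.001], [-0.436, -0.9, -0.0], [0.001, -0.0, -1.0]]
wrist_force: [0.2, -0.2, -1.5]
```

View pics/w3b.png

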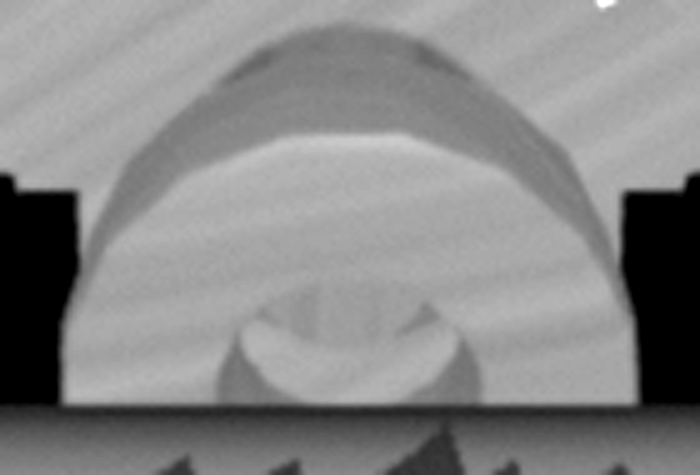

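Run:
```python
from h import *
c=capture("wrist");s=r.sense();R=s["ee_rot"];t=s["tcp_pos"];print(t)
ctr=t+R@np.array([-.0,0.0,.0])
f=lambda u:[(u[0]-250)*5,(u[1]-240)*5]
for nm,z,rad in(("post145",.145,.0085),("tip",.1476,.0015),("pan hole",.117,.0165),("bore bot",t[2]-.0053,.0105)):
    for d in((1,0),(-1,0),(0,1)):
        v=R@np.array([d[0]*rad,d[1]*rad,0]);P=ctr+v;P[2]=z
        print(nm,d,np.round(f(proj(c,[P])[0])))
```

```text
[ 0.56398205 -0.21482901  0.15979473]
post145 (1, 0) [334. 150.]
post145 (-1, 0) [335. 325.]
post145 (0, 1) [429. 239.]
tip (1, 0) [334. 235.]
tip (-1, 0) [334. 266.]
tip (0, 1) [351. 250.]
pan hole (1, 0) [336. -23.]
pan hole (-1, 0) [336. 280.]
pan hole (0, 1) [496. 132.]
bore bot (1, 0) [334. 168.]
bore bot (-1, 0) [334. 393.]
bore bot (0, 1) [456. 282.]
```

Run:
```python
from h import *
c=capture("wrist");s=r.sense();print(s["time_s"],s["tcp_pos"])
a=c["img"][:,:,1][290:325,290:350]
print(a.min(),a.max())
a=cv2.resize(a,None,fx=13,fy=13,interpolation=cv2.INTER_CUBIC)
cv2.imwrite("pics/w3c.png",np.clip((a.astype(float)-60)*4,0,255).astype(np.uint8))
```

```text
6.275 [ 0.56395175 -0.21479698  0.15965626]
36 103
```

View pics/w3c.png

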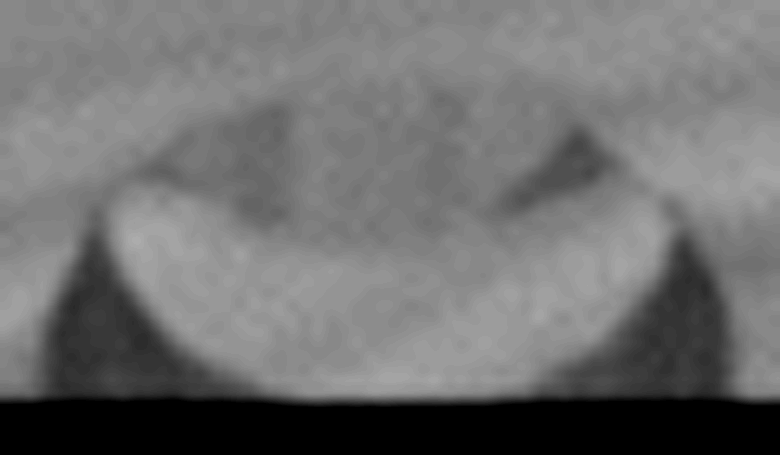

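The post's lower rim appears inside the bore at about (321,308), within roughly 0.5 mm of concentric. I'll feel down in light steps.

```bash
for i in 1 2; do python3 -m crank '[{"linear":[0,0,0.002],"delta_rot":[0,0,0],"gripper":30}]' | grep -v -e grip -e ee_; done;  python3 -m crank '[{"linear":[0,0,0.001],"delta_rot":[0,0,0],"gripper":30}]' | grep -v -e grip -e ee_;python3 -m crank '[{"linear":[0,0,0.001],"delta_rot":[0,0,0],"gripper":30}]' | grep -v -e grip -e ee_;python3 -m crank '[{"linear":[0,0,0.001],"delta_rot":[0,0,0],"gripper":30}]' | grep -v -e grip -e ee_
```

```text
time_s: 6.4
tcp_pos: [0.564, -0.2148, 0.1576]
wrist_force: [0.4, 1.0, -1.6]
time_s: 6.52
tcp_pos: [0.5639, -0.2148, 0.1553]
wrist_force: [-0.3, 0.4, -2.7]
time_s: 6.65
tcp_pos: [0.5638, -0.2148, 0.1542]
wrist_force: [-0.3, -0.3, -2.3]
time_s: 6.78
tcp_pos: [0.5639, -0.2148, 0.1534]
wrist_force: [-0.1, 0.5, -1.5]
time_s: 6.9
tcp_pos: [0.564, -0.2148, 0.1525]
wrist_force: [-0.9, -0.6, -1.7]
```

```bash
for i in 1; do python3 -m crank '[{"linear":[0,0,0.001],"delta_rot":[0,0,0],"gripper":30}]' | grep -v -e grip -e ee_; python3 -m crank '[{"linear":[0,0,0.001],"delta_rot":[0,0,0],"gripper":30}]' | grep -v -e grip -e ee_;python3 -m crank '[{"linear":[0,0,0.0005],"delta_rot":[0,0,0],"gripper":30}]' | grep -v -e grip -e ee_;done
```

```text
time_s: 7.02
tcp_pos: [0.564, -0.2148, 0.1515]
wrist_force: [0.4, -0.1, -1.6]
time_s: 7.15
tcp_pos: [0.564, -0.2148, 0.1505]
wrist_force: [-1.2, 0.0, -2.3]
time_s: 7.28
tcp_pos: [0.5639, -0.2148, 0.15]
wrist_force: [0.4, -0.3, -1.4]
```

```bash
for i in 1; do python3 -m crank '[{"linear":[0,0,0.001],"delta_rot":[0,0,0],"gripper":30}]' | grep -v -e grip -e ee_; python3 -m crank '[{"linear":[0,0,0.001],"delta_rot":[0,0,0],"gripper":30}]' | grep -v -e grip -e ee_;python3 -m crank '[{"linear":[0,0,0.001],"delta_rot":[0,0,0],"gripper":30}]' | grep -v -e grip -e ee_;python3 -m crank '[{"linear":[0,0,0.001],"delta_rot":[0,0,0],"gripper":30}]' | grep -v -e grip -e ee_;done
```

```text
time_s: 7.4
tcp_pos: [0.564, -0.2148, 0.1491]
wrist_force: [0.5, 0.5, -2.2]
time_s: 7.52
tcp_pos: [0.5639, -0.2148, 0.148]
wrist_force: [-0.0, -0.3, -2.6]
time_s: 7.65
tcp_pos: [0.5639, -0.2148, 0.147]
wrist_force: [0.0, -0.4, -1.8]
time_s: 7.78
tcp_pos: [0.5639, -0.2148, 0.146]
wrist_force: [-0.5, -0.6, -1.5]
```

The ring is threaded: its underside is below 145 mm with no contact force. I'll lower it to the soft pan.

```bash
for i in 1; do python3 -m crank '[{"linear":[0,0,0.002],"delta_rot":[0,0,0],"gripper":30},{"linear":[0,0,0.003],"delta_rot":[0,0,0],"gripper":30}]' | grep -v -e grip -e ee_; python3 -m crank '[{"linear":[0,0,0.003],"delta_rot":[0,0,0],"gripper":30},{"linear":[0,0,0.003],"delta_rot":[0,0,0],"gripper":30}]' | grep -v -e grip -e ee_;python3 -m crank '[{"linear":[0,0,0.003],"delta_rot":[0,0,0],"gripper":30},{"linear":[0,0,0.003],"delta_rot":[0,0,0],"gripper":30}]' | grep -v -e grip -e ee_;done
```

```text
time_s: 8.02
tcp_pos: [0.564, -0.2148, 0.1409]
wrist_force: [0.2, 0.1, -2.0]
time_s: 8.28
tcp_pos: [0.5639, -0.2148, 0.1348]
wrist_force: [-0.7, 0.8, -1.5]
time_s: 8.52
tcp_pos: [0.5639, -0.2148, 0.1288]
wrist_force: [-1.1, -0.1, -1.6]
```

```bash
for i in 1; do python3 -m crank '[{"linear":[0,0,0.003],"delta_rot":[0,0,0],"gripper":30},{"linear":[0,0,0.003],"delta_rot":[0,0,0],"gripper":30}]' | grep -v -e grip -e ee_; python3 -m crank '[{"linear":[0,0,0.003],"delta_rot":[0,0,0],"gripper":30},{"linear":[0,0,0.003],"delta_rot":[0,0,0],"gripper":30}]' | grep -v -e grip ;done
python3 - <<'E'
from h import *
for n in("scene","side"):
    c=capture(n);a=c["img"];a=a[225:345,150:290] if n=="scene" else a[200:340,270:400]
    cv2.imwrite(f"pics/{n}1.png",cv2.resize(a,None,fx=4,fy=4,interpolation=cv2.INTER_CUBIC))
E
```

```text
time_s: 8.78
tcp_pos: [0.564, -0.2148, 0.1229]
wrist_force: [-0.2, 0.1, -1.5]
time_s: 9.02
tcp_pos: [0.564, -0.2148, 0.117]
ee_rot: [[0.9, -0.436, 0.0], [-0.436, -0.9, -0.0], [0.0, 0.0, -1.0]]
wrist_force: [-0.5, 0.4, -1.0]
```

View pics/scene1.png

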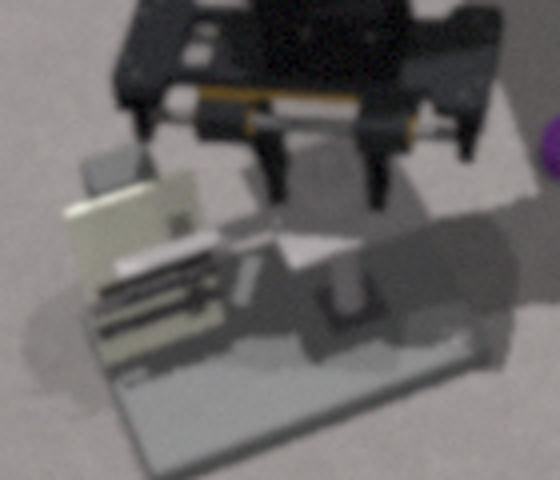

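The pointer has just begun to sink, so the ring is on the pan. Releasing it.

```bash
python3 -m crank '[{"linear":[0,0,0],"delta_rot":[0,0,0],"gripper":72},{"linear":[0,0,0],"delta_rot":[0,0,0],"gripper":72},{"linear":[0,0,0],"delta_rot":[0,0,0],"gripper":72},{"linear":[0,0,0],"delta_rot":[0,0,0],"gripper":72}]'
python3 -m crank '[{"linear":[0,0,-0.02],"delta_rot":[0,0,0],"gripper":72},{"linear":[0,0,-0.04],"delta_rot":[0,0,0],"gripper":72},{"linear":[0,0,-0.06],"delta_rot":[0,0,0],"gripper":72},{"linear":[0,0,-0.06],"delta_rot":[0,0,0],"gripper":72},{"linear":[0,0,0],"delta_rot":[0,0,0],"gripper":72},{"linear":[0,0,0],"delta_rot":[0,0,0],"gripper":72}]'
python3 - <<'E'
from h import *
for n in("scene","wrist"):
    c=capture(n);a=c["img"];a=a[225:345,150:290] if n=="scene" else a[:,:]
    cv2.imwrite(f"pics/{n}2.png",cv2.resize(a,None,fx=4,fy=4,interpolation=cv2.INTER_CUBIC) if n=="scene" else a)
s=r.sense();print(s["time_s"],s["tcp_pos"],s["ee_rot"])
E
```

```text
time_s: 9.62
tcp_pos: [0.5641, -0.2148, 0.1172]
ee_rot: [[0.9, -0.436, 0.0], [-0.436, -0.9, -0.0], [0.0, -0.0, -1.0]]
wrist_force: [0.3, 0.5, -0.2]
gripper_width: 0.714
time_s: 10.38
tcp_pos: [0.5635, -0.2145, 0.2967]
ee_rot: [[0.9, -0.436, -0.0], [-0.436, -0.9, 0.001], [-0.001, -0.001, -1.0]]
wrist_force: [-0.2, -0.9, -0.9]
gripper_width: 0.717
10.475 [ 0.56316358 -0.2145484   0.2952347 ] [[ 9.00043083e-01 -4.35788105e-01 -3.34326038e-03]
 [-4.35788033e-01 -9.00048982e-01  7.88321105e-04]
 [-3.35263906e-03  7.47429907e-04 -9.99994101e-01]]
```

View pics/scene2.png

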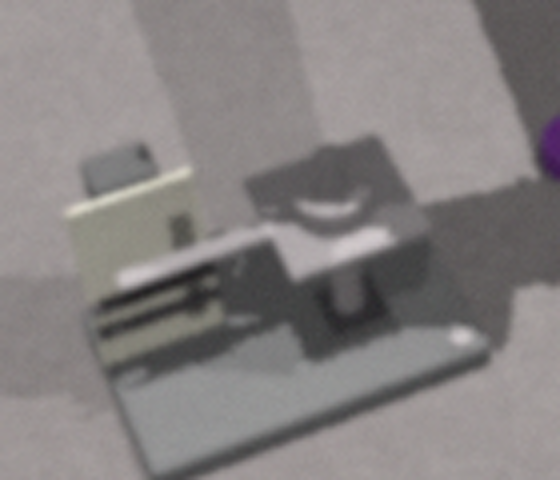

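View pics/wrist2.png

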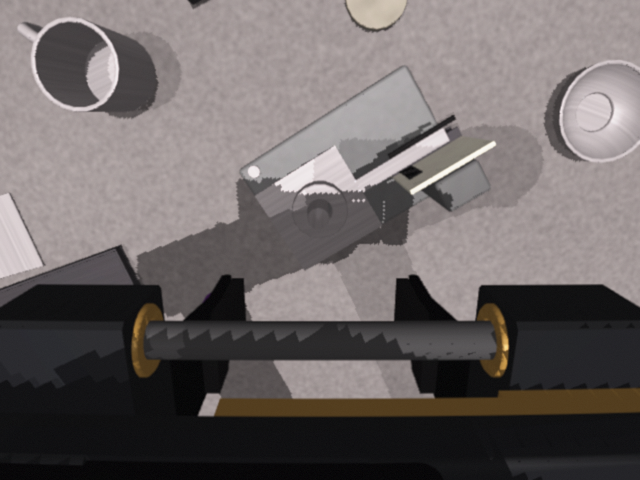

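Weight 1 sits round the post (scene crop and wrist (319,210)), and the pan has sunk. Next is weight B near (0.466, 0.183).

```bash
python3 -m crank '[{"linear":[-0.0326,-0.0394,0.0148],"delta_rot":[0,0,0],"gripper":75},{"linear":[-0.0326,-0.0394,0.0148],"delta_rot":[0,0,0],"gripper":75},{"linear":[-0.0326,-0.0394,0.0148],"delta_rot":[0,0,0],"gripper":75},{"linear":[-0.0326,-0.0394,0.0148],"delta_rot":[0,0,0],"gripper":75},{"linear":[-0.0326,-0.0394,0.0148],"delta_rot":[0,0,0],"gripper":75},{"linear":[-0.0326,-0.0394,0.0148],"delta_rot":[0,0,0],"gripper":75},{"linear":[-0.0326,-0.0394,0.0148],"delta_rot":[0,0,0],"gripper":75},{"linear":[-0.0326,-0.0394,0.0148],"delta_rot":[0,0,0],"gripper":75},{"linear":[0,0,0],"delta_rot":[0,0,0],"gripper":75},{"linear":[0,0,0],"delta_rot":[0,0,0],"gripper":75}]'
python3 -m crank '[{"linear":[0,0,0],"delta_rot":[0,0,0],"gripper":75},{"linear":[0,0,0],"delta_rot":[0,0,0],"gripper":75}]'
python3 - <<'E'
from h import *
c=capture("wrist");a=c["img"];cv2.imwrite("pics/w4.png",a)
s=r.sense();print(s["time_s"],s["tcp_pos"],s["ee_rot"],s["gripper_width"])
np.save("w4T.npy",c["world_from_camera"])
c2=capture("scene");a=c2["img"][225:345,150:290];cv2.imwrite("pics/s4.png",cv2.resize(a,None,fx=5,fy=5,interpolation=cv2.INTER_CUBIC))
E
```

```text
time_s: 11.72
tcp_pos: [0.4661, 0.1822, 0.1778]
ee_rot: [[0.9, -0.435, -0.002], [-0.435, -0.9, -0.002], [-0.001, 0.002, -1.0]]
wrist_force: [1.0, -0.9, -0.4]
gripper_width: 0.748
time_s: 11.98
tcp_pos: [0.4669, 0.1816, 0.1789]
ee_rot: [[0.899, -0.437, 0.0], [-0.437, -0.899, 0.0], [0.0, -0.0, -1.0]]
wrist_force: [0.8, -0.3, -0.6]
gripper_width: 0.754
12.025 [0.46682817 0.18174382 0.17889379] [[ 8.99417545e-01 -4.37090304e-01  3.81726751e-04]
 [-4.37090415e-01 -8.99417529e-01  2.79729051e-04]
 [ 2.21064875e-04 -4.18442320e-04 -9.99999888e-01]] 0.749542012905644
```

View pics/w4.png

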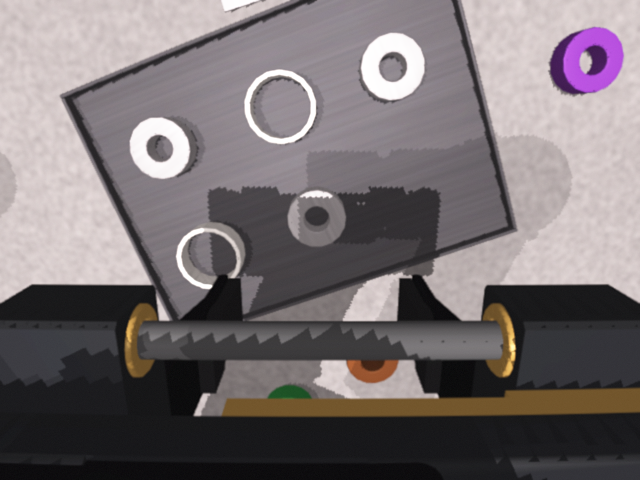

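View pics/s4.png

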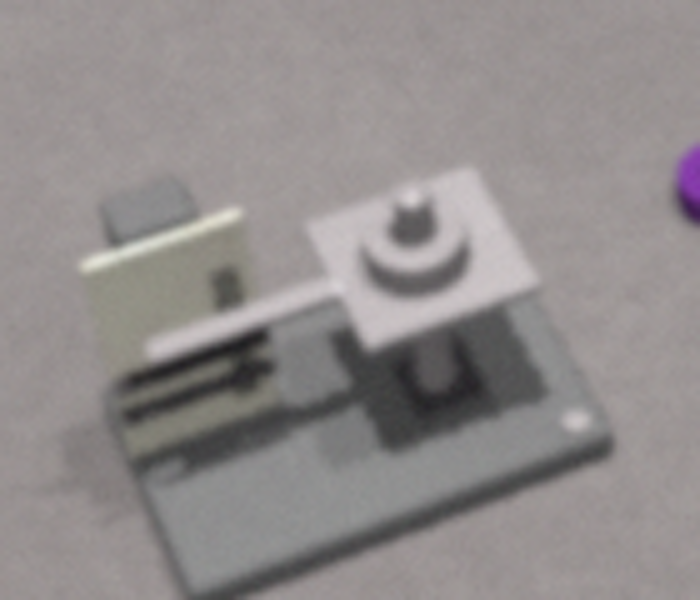

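Weight B is under the gripper at (317,217), and the thin samples are to its left, as expected. The scale crop shows one weight seated on the pan. Refining B.

Run:
```python
from h import *
for n,(x,y) in(("w1",(319,216)),("w4",(317,217))):
    g=cv2.imread(f"pics/{n}.png",0)[y-20:y+20,x-20:x+20]
    m=(cv2.resize(g,None,fx=8,fy=8,interpolation=cv2.INTER_CUBIC)<85).astype(np.uint8)
    cs,_=cv2.findContours(m,cv2.RETR_EXTERNAL,cv2.CHAIN_APPROX_NONE)
    for k in cs:
        if cv2.contourArea(k)>5000:
            b=cv2.boundingRect(k);print(n,x-20+(b[0]+b[2]/2)/8-.5,y-20+(b[1]+b[3]/2)/8-.5,b[2]/8,b[3]/8)
c=capture("wrist");c["world_from_camera"]=np.load("w4T.npy")
print(onz(c,316.7,217.5,.023))
g=cv2.imread("pics/w4.png",0)[177:257,277:357];cv2.imwrite("pics/w4a.png",cv2.equalizeHist(cv2.resize(g,None,fx=8,fy=8,interpolation=cv2.INTER_CUBIC)))
```

```text
w1 318.6875 214.6875 25.125 20.625
w4 316.375 215.875 24.25 20.0
[0.46600856 0.18301997 0.023     ]
```

View pics/w4a.png

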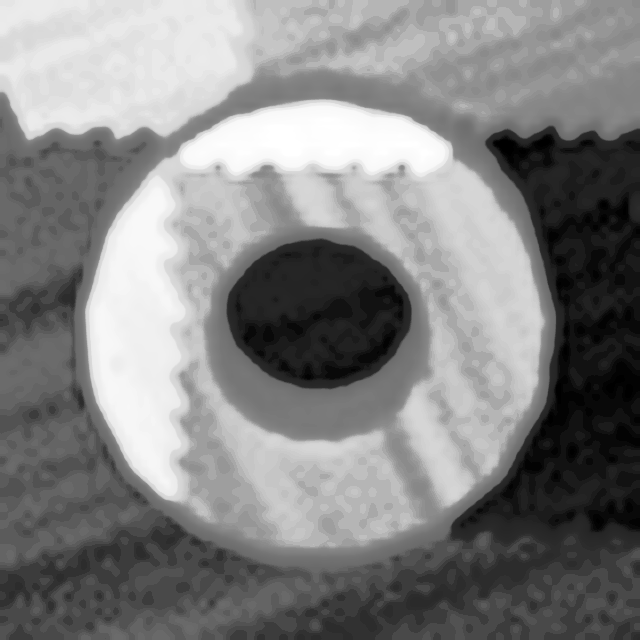

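```bash
python3 -m crank '[{"linear":[-0.0012,-0.001,0.04],"delta_rot":[0,0,0],"gripper":75},{"linear":[0,0,0.04],"delta_rot":[0,0,0],"gripper":75},{"linear":[0,0,0.04],"delta_rot":[0,0,0],"gripper":75},{"linear":[0,0,0.04],"delta_rot":[0,0,0],"gripper":75},{"linear":[0,0,0.006],"delta_rot":[0,0,0],"gripper":75},{"linear":[0,0,0],"delta_rot":[0,0,0],"gripper":75}]'
```

```text
time_s: 12.88
tcp_pos: [0.4666, 0.1843, 0.0133]
ee_rot: [[0.9, -0.435, 0.001], [-0.435, -0.9, 0.0], [0.001, -0.001, -1.0]]
wrist_force: [-0.1, 0.8, 0.1]
gripper_width: 0.749
```

```bash
python3 -m crank '[{"linear":[0,0,0.005],"delta_rot":[0,0,0],"gripper":60},{"linear":[0,0,0],"delta_rot":[0,0,0],"gripper":40},{"linear":[0,0,0],"delta_rot":[0,0,0],"gripper":40},{"linear":[0,0,0],"delta_rot":[0,0,0],"gripper":40}]'
python3 -m crank '[{"linear":[0,0,0],"delta_rot":[0,0,0],"gripper":40}]'
```

```text
time_s: 13.38
tcp_pos: [0.4663, 0.1844, 0.0084]
ee_rot: [[0.9, -0.435, 0.001], [-0.435, -0.9, 0.001], [0.001, -0.001, -1.0]]
wrist_force: [-0.5, 0.0, 3.5]
gripper_width: 0.518
time_s: 13.5
tcp_pos: [0.4663, 0.1844, 0.0084]
ee_rot: [[0.9, -0.435, 0.001], [-0.435, -0.9, 0.001], [0.001, -0.001, -1.0]]
wrist_force: [-1.0, -0.5, 6.0]
gripper_width: 0.518
```

```bash
python3 -m crank '[{"linear":[0,0,-0.01],"delta_rot":[0,0,0],"gripper":30},{"linear":[0,0,-0.05],"delta_rot":[0,0,0],"gripper":30},{"linear":[0,0,-0.05],"delta_rot":[0,0,0],"gripper":30},{"linear":[0.0374,0.0452,-0.0165],"delta_rot":[0,0,0],"gripper":30},{"linear":[0.0374,0.0452,-0.0165],"delta_rot":[0,0,0],"gripper":30},{"linear":[0.0374,0.0453,-0.0165],"delta_rot":[0,0,0],"gripper":30},{"linear":[0.0374,0.0453,-0.0165],"delta_rot":[0,0,0],"gripper":30},{"linear":[0.0374,0.0453,-0.0165],"delta_rot":[0,0,0],"gripper":30},{"linear":[0.0374,0.0453,-0.0165],"delta_rot":[0,0,0],"gripper":30},{"linear":[0.0374,0.0453,-0.0165],"delta_rot":[0,0,0],"gripper":30}]'
python3 -m crank '[{"linear":[0,0,0],"delta_rot":[0,0,0],"gripper":30},{"linear":[0,0,0.02],"delta_rot":[0,0,0],"gripper":30},{"linear":[0,0,0.03],"delta_rot":[0,0,0],"gripper":30},{"linear":[0,0,0.01],"delta_rot":[0,0,0],"gripper":30},{"linear":[0,0,0.0],"delta_rot":[0,0,0],"gripper":30},{"linear":[0,0,0.0],"delta_rot":[0,0,0],"gripper":30}]'
python3 -m crank '[{"linear":[0,0,0],"delta_rot":[0,0,0],"gripper":30},{"linear":[0,0,0],"delta_rot":[0,0,0],"gripper":30}]'
python3 - <<'E'
from h import *
c=capture("wrist");a=c["img"];cv2.imwrite("pics/w5.png",a);s=r.sense();print(s["time_s"],s["tcp_pos"],s["ee_rot"],s["gripper_width"])
E
```

```text
time_s: 14.75
tcp_pos: [0.5629, -0.217, 0.2334]
ee_rot: [[0.9, -0.436, -0.001], [-0.436, -0.9, 0.001], [-0.001, -0.0, -1.0]]
wrist_force: [2.0, 0.6, -2.6]
gripper_width: 0.524
time_s: 15.5
tcp_pos: [0.5642, -0.2152, 0.1744]
ee_rot: [[0.9, -0.435, 0.002], [-0.435, -0.9, -0.001], [0.002, -0.0, -1.0]]
wrist_force: [-0.5, -0.4, -2.8]
gripper_width: 0.519
time_s: 15.75
tcp_pos: [0.5637, -0.2153, 0.1739]
ee_rot: [[0.9, -0.436, 0.001], [-0.436, -0.9, -0.0], [0.001, -0.0, -1.0]]
wrist_force: [-0.5, 0.1, -2.0]
gripper_width: 0.52
15.8 [ 0.5636469  -0.21532962  0.17368444] [[ 9.00080079e-01 -4.35723489e-01  9.44430340e-04]
 [-4.35723620e-01 -9.00080508e-01 -7.28934497e-05]
 [ 8.81824728e-04 -3.45900664e-04 -9.99999551e-01]] 0.518418908132879
```

View pics/w5.png

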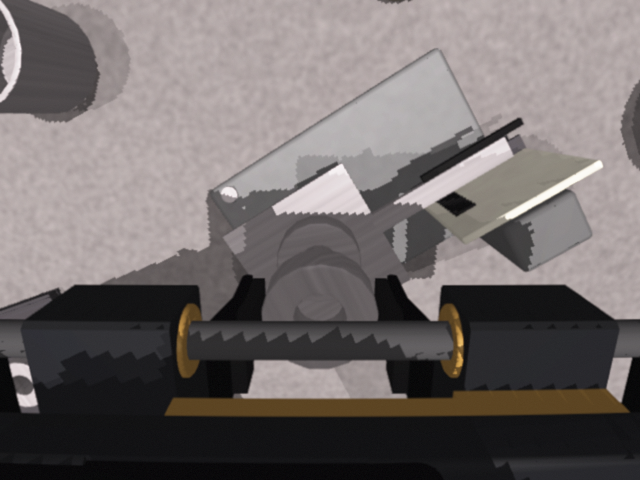

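Run:
```python
import cv2,numpy as np
a=cv2.imread("pics/w5.png",0)[240:335,250:390]
a=cv2.resize(a,None,fx=5,fy=5,interpolation=cv2.INTER_CUBIC)
cv2.imwrite("pics/w5b.png",np.clip((a.astype(float)-50)*3.5,0,255).astype(np.uint8))
```

```text
(no output)
```

View pics/w5b.png

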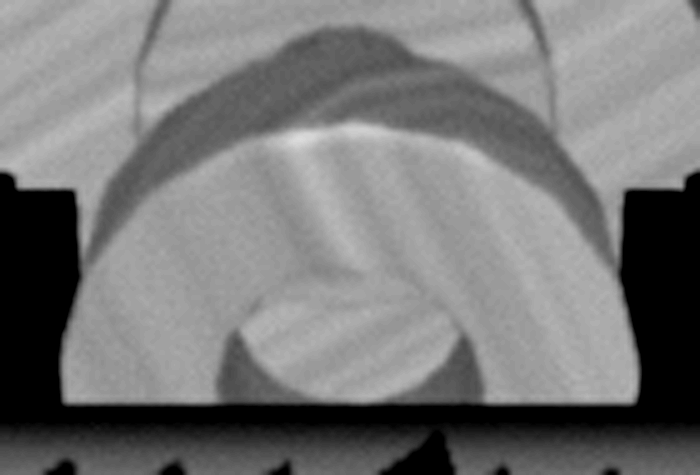

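```bash
python3 -m crank '[{"linear":[-0.0004,-0.0006,0.008],"delta_rot":[0,0,0],"gripper":30},{"linear":[0,0,0.008],"delta_rot":[0,0,0],"gripper":30},{"linear":[0,0,0.002],"delta_rot":[0,0,0],"gripper":30},{"linear":[0,0,0],"delta_rot":[0,0,0],"gripper":30}]'| grep -v -e grip
for i in 1; do python3 -m crank '[{"linear":[0,0,0.001],"delta_rot":[0,0,0],"gripper":30}]' | grep -v -e grip -e ee_; python3 -m crank '[{"linear":[0,0,0.001],"delta_rot":[0,0,0],"gripper":30}]' | grep -v -e grip -e ee_; done
```

```text
time_s: 16.3
tcp_pos: [0.5633, -0.2147, 0.1547]
ee_rot: [[0.9, -0.436, -0.001], [-0.436, -0.9, -0.0], [-0.001, 0.0, -1.0]]
wrist_force: [-0.0, 0.5, -1.7]
time_s: 16.42
tcp_pos: [0.5636, -0.2147, 0.1544]
wrist_force: [-0.2, 0.1, -1.7]
time_s: 16.55
tcp_pos: [0.5635, -0.2146, 0.1533]
wrist_force: [0.1, 0.5, -1.2]
```

```bash
python3 -m crank '[{"linear":[0,0,0.001],"delta_rot":[0,0,0],"gripper":30}]' | grep -v -e grip -e ee_; python3 -m crank '[{"linear":[0,0,0.001],"delta_rot":[0,0,0],"gripper":30}]' | grep -v -e grip -e ee_;python3 -m crank '[{"linear":[0,0,0.001],"delta_rot":[0,0,0],"gripper":30}]' | grep -v -e grip -e ee_
```

```text
time_s: 16.68
tcp_pos: [0.5634, -0.2146, 0.1522]
wrist_force: [-0.2, -0.9, -0.5]
time_s: 16.8
tcp_pos: [0.5634, -0.2146, 0.1511]
wrist_force: [0.2, -0.5, -1.5]
time_s: 16.92
tcp_pos: [0.5634, -0.2146, 0.1501]
wrist_force: [-0.6, 0.8, -2.2]
```

```bash
python3 -m crank '[{"linear":[0,0,0.0005],"delta_rot":[0,0,0],"gripper":30}]' | grep -v -e grip -e ee_; python3 -m crank '[{"linear":[0,0,0.0005],"delta_rot":[0,0,0],"gripper":30}]' | grep -v -e grip -e ee_
```

```text
time_s: 17.05
tcp_pos: [0.5633, -0.2146, 0.1496]
wrist_force: [0.1, -0.4, -0.7]
time_s: 17.18
tcp_pos: [0.5634, -0.2146, 0.1491]
wrist_force: [0.6, 0.7, -1.4]
```

```bash
python3 -m crank '[{"linear":[0,0,0.001],"delta_rot":[0,0,0],"gripper":30}]' | grep -v -e grip -e ee_; python3 -m crank '[{"linear":[0,0,0.001],"delta_rot":[0,0,0],"gripper":30}]' | grep -v -e grip -e ee_; python3 -m crank '[{"linear":[0,0,0.001],"delta_rot":[0,0,0],"gripper":30}]' | grep -v -e grip -e ee_;python3 -m crank '[{"linear":[0,0,0.002],"delta_rot":[0,0,0],"gripper":30}]' | grep -v -e grip -e ee_
```

```text
time_s: 17.3
tcp_pos: [0.5634, -0.2146, 0.1481]
wrist_force: [-0.6, 0.5, -1.7]
time_s: 17.42
tcp_pos: [0.5634, -0.2146, 0.1471]
wrist_force: [0.0, -0.1, -1.7]
time_s: 17.55
tcp_pos: [0.5634, -0.2146, 0.1461]
wrist_force: [-0.3, -0.0, -1.3]
time_s: 17.68
tcp_pos: [0.5634, -0.2146, 0.1441]
wrist_force: [-0.2, -0.8, -1.0]
```

```bash
for i in 1; do python3 -m crank '[{"linear":[0,0,0.003],"delta_rot":[0,0,0],"gripper":30},{"linear":[0,0,0.003],"delta_rot":[0,0,0],"gripper":30}]' | grep -v -e grip -e ee_; python3 -m crank '[{"linear":[0,0,0.003],"delta_rot":[0,0,0],"gripper":30},{"linear":[0,0,0.003],"delta_rot":[0,0,0],"gripper":30}]' | grep -v -e grip -e ee_;python3 -m crank '[{"linear":[0,0,0.003],"delta_rot":[0,0,0],"gripper":30},{"linear":[0,0,0.003],"delta_rot":[0,0,0],"gripper":30}]' | grep -v -e grip -e ee_;python3 -m crank '[{"linear":[0,0,0.003],"delta_rot":[0,0,0],"gripper":30},{"linear":[0,0,0.003],"delta_rot":[0,0,0],"gripper":30}]' | grep -v -e grip -e ee_;done
```

```text
time_s: 17.92
tcp_pos: [0.5633, -0.2146, 0.1379]
wrist_force: [0.2, -0.5, -2.6]
time_s: 18.18
tcp_pos: [0.5633, -0.2146, 0.1319]
wrist_force: [-0.0, -0.1, -2.4]
time_s: 18.42
tcp_pos: [0.5634, -0.2146, 0.126]
wrist_force: [0.3, -0.4, -1.4]
time_s: 18.68
tcp_pos: [0.5634, -0.2146, 0.1201]
wrist_force: [-0.6, 0.5, -0.4]
```

```bash
python3 -m crank '[{"linear":[0,0,0.002],"delta_rot":[0,0,0],"gripper":30},{"linear":[0,0,0],"delta_rot":[0,0,0],"gripper":72},{"linear":[0,0,0],"delta_rot":[0,0,0],"gripper":72},{"linear":[0,0,0],"delta_rot":[0,0,0],"gripper":72},{"linear":[0,0,0],"delta_rot":[0,0,0],"gripper":72}]'
python3 -m crank '[{"linear":[0,0,-0.02],"delta_rot":[0,0,0],"gripper":72},{"linear":[0,0,-0.04],"delta_rot":[0,0,0],"gripper":72},{"linear":[0,0,-0.06],"delta_rot":[0,0,0],"gripper":72},{"linear":[-0.04,-0.04,-0.01],"delta_rot":[0,0,0],"gripper":72},{"linear":[-0.04,-0.04,0],"delta_rot":[0,0,0],"gripper":72},{"linear":[-0.04,-0.04,0],"delta_rot":[0,0,0],"gripper":72},{"linear":[0,0,0],"delta_rot":[0,0,0],"gripper":72},{"linear":[0,0,0],"delta_rot":[0,0,0],"gripper":72}]'
python3 - <<'E'
from h import *
for n in("scene","side"):
    c=capture(n);cv2.imwrite(f"pics/{n}5.png",c["img"]);a=c["img"];a=a[245:345,160:280] if n=="scene" else a[260:370,280:380]
    cv2.imwrite(f"pics/{n}5c.png",cv2.resize(a,None,fx=6 if n=="scene" else 5,fy=6 if n=="scene" else 5,interpolation=cv2.INTER_CUBIC))
E
```

```text
time_s: 19.3
tcp_pos: [0.5635, -0.2146, 0.1183]
ee_rot: [[0.9, -0.436, 0.0], [-0.436, -0.9, -0.0], [0.0, -0.0, -1.0]]
wrist_force: [0.1, -0.2, -0.9]
gripper_width: 0.715
time_s: 20.3
tcp_pos: [0.5078, -0.0542, 0.2485]
ee_rot: [[0.9, -0.435, 0.001], [-0.435, -0.9, -0.0], [0.001, -0.0, -1.0]]
wrist_force: [0.9, -0.3, -0.1]
gripper_width: 0.719
```

View pics/scene5c.png

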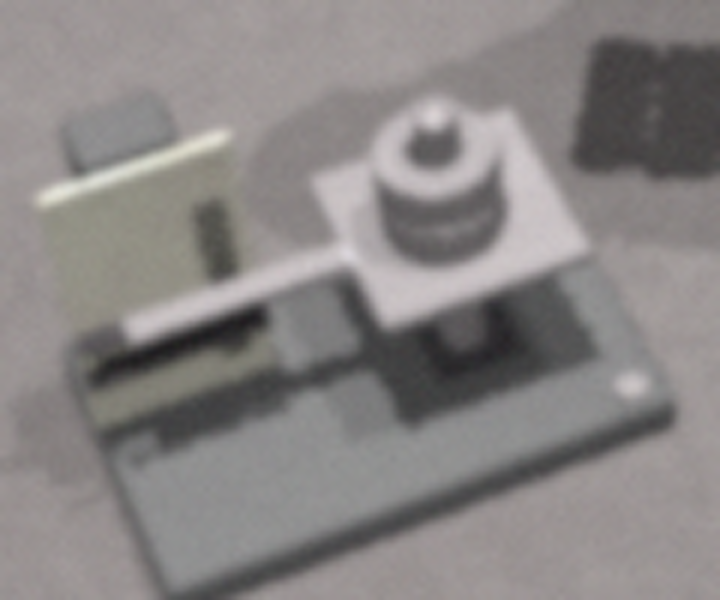

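View pics/side5c.png

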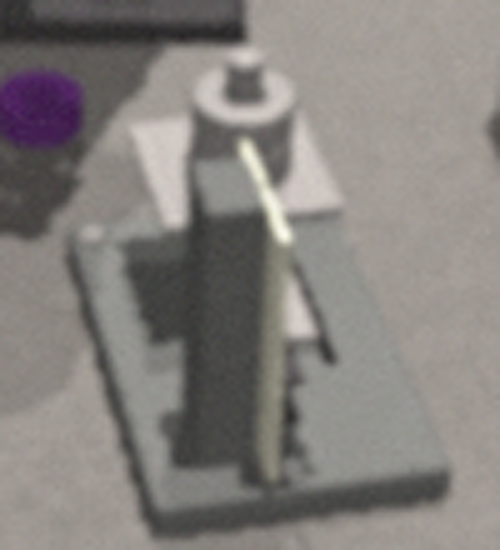

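Two weights are on the post, and the pointer now sits around the marks. I need an accurate reading, so I'll look from the wrist camera.

Run:
```python
from h import *
c=capture("wrist");cv2.imwrite("pics/w6.png",c["img"]);s=r.sense();print(s["time_s"],s["tcp_pos"],s["joints"]);np.save("w6T.npy",c["world_from_camera"])
print(proj(c,[[.56,-.21,.08],[.57,-.31,.1]]))
```

```text
20.45 [ 0.50791715 -0.05521641  0.24793451] [ 1.20258245e+01  9.81219716e+00 -1.28996797e+01  6.16976191e-03
 -6.73074717e+01  5.20467395e+01]
[[476.3888087   60.31679854]
 [618.76917787 -23.57860906]]
```

View pics/w6.png

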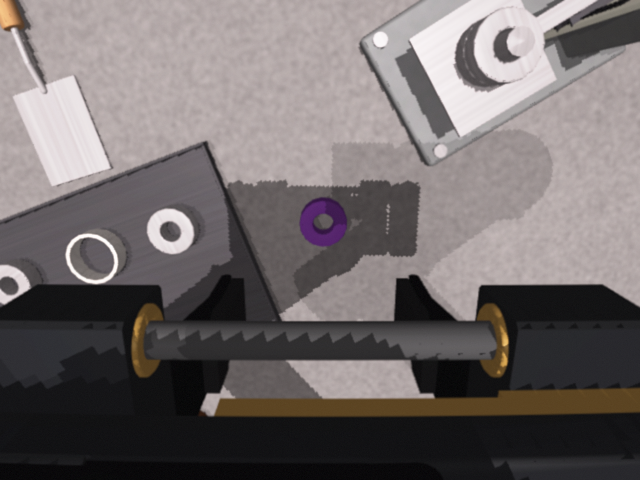

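```bash
python3 -m crank '[{"linear":[0.053,0.0144,0],"delta_rot":[0,0,0],"gripper":72},{"linear":[0.053,0.0144,0],"delta_rot":[0,0,0],"gripper":72},{"linear":[0.053,0.0144,0],"delta_rot":[0,0,0],"gripper":72},{"linear":[0.053,0.0144,0],"delta_rot":[0,0,0],"gripper":72},{"linear":[0.053,0.0144,0],"delta_rot":[0,0,0],"gripper":72},{"linear":[0,0,0],"delta_rot":[0,0,0.186],"gripper":72},{"linear":[0,0,0],"delta_rot":[0,0,0.186],"gripper":72},{"linear":[0,0,0],"delta_rot":[0,0,0.186],"gripper":72},{"linear":[0,0,0],"delta_rot":[0,0,0.186],"gripper":72}]'
python3 -m crank '[{"linear":[0,0,0.03],"delta_rot":[0,0,0.186],"gripper":72},{"linear":[0,0,0.03],"delta_rot":[0,0,0.186],"gripper":72},{"linear":[0,0,0.02],"delta_rot":[-0.174,0,0],"gripper":72},{"linear":[0,0,0],"delta_rot":[-0.174,0,0],"gripper":72},{"linear":[0,0,0],"delta_rot":[0,0,0],"gripper":72},{"linear":[0,0,0],"delta_rot":[0,0,0],"gripper":72}]'
python3 - <<'E'
from h import *
c=capture("wrist");cv2.imwrite("pics/w7.png",c["img"]);s=r.sense();print(s["time_s"],s["tcp_pos"],s["joints"]);np.save("w7T.npy",c["world_from_camera"])
E
```

```text
time_s: 21.58
tcp_pos: [0.7146, -0.2364, 0.247]
ee_rot: [[0.359, -0.933, -0.001], [-0.933, -0.359, 0.0], [-0.001, 0.001, -1.0]]
wrist_force: [-0.1, -0.8, -0.3]
gripper_width: 0.719
time_s: 22.32
tcp_pos: [0.7147, -0.2358, 0.1674]
ee_rot: [[0.003, -0.94, -0.341], [-1.0, -0.002, -0.001], [0.0, 0.341, -0.94]]
wrist_force: [-0.1, -0.0, 0.7]
gripper_width: 0.72
22.375 [ 0.71466826 -0.23579567  0.16950906] [ -5.2270698   48.31561496  36.89343982   1.88828529 -98.26092393
   5.32700719]
```

View pics/w7.png

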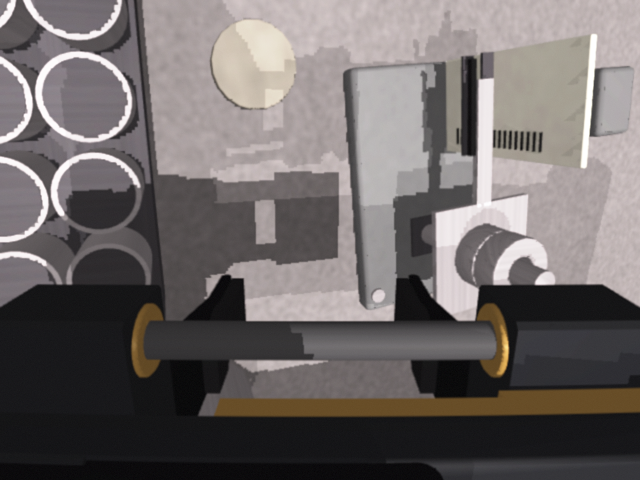

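The wrist view shows the plate sideways: its top is at x=590 and its foot at x=447. The pointer's black tip is at (487,65), with dark marks near x=468. I'll enlarge it.

Run:
```python
import cv2
a=cv2.imread("pics/w7.png")[30:175,435:610]
cv2.imwrite("pics/w7a.png",cv2.resize(a,None,fx=4.5,fy=4,interpolation=cv2.INTER_CUBIC))
```

```text
(no output)
```

View pics/w7a.png

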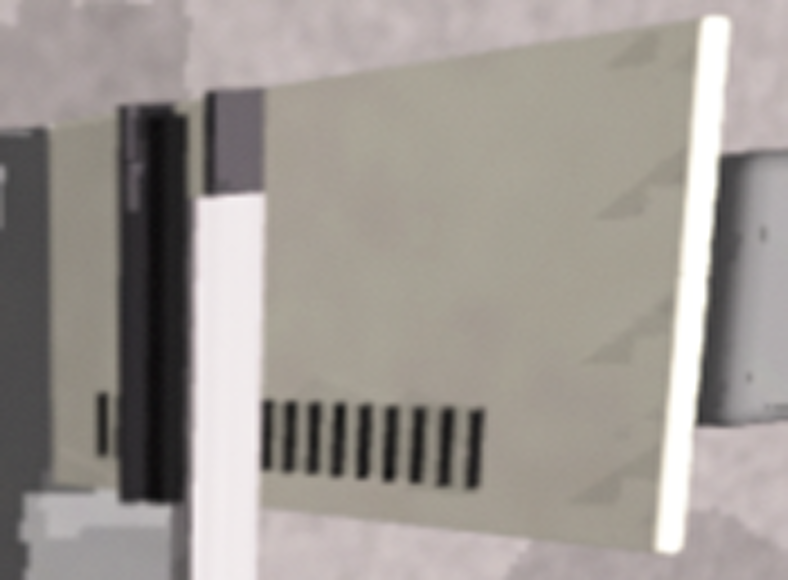

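Run:
```python
import cv2
a=cv2.imread("pics/w7.png")[180:310,425:565]
cv2.imwrite("pics/w7b.png",cv2.resize(a,None,fx=4.5,fy=4.5,interpolation=cv2.INTER_CUBIC))
a=cv2.imread("pics/w6.png")[0:170,355:640]
cv2.imwrite("pics/w6b.png",cv2.resize(a,None,fx=2.8,fy=3.5,interpolation=cv2.INTER_CUBIC))
```

```text
(no output)
```

View pics/w7b.png

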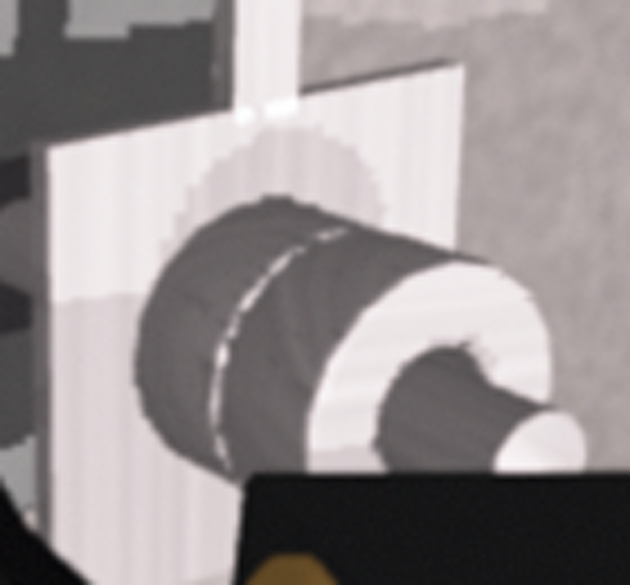

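View pics/w6b.png

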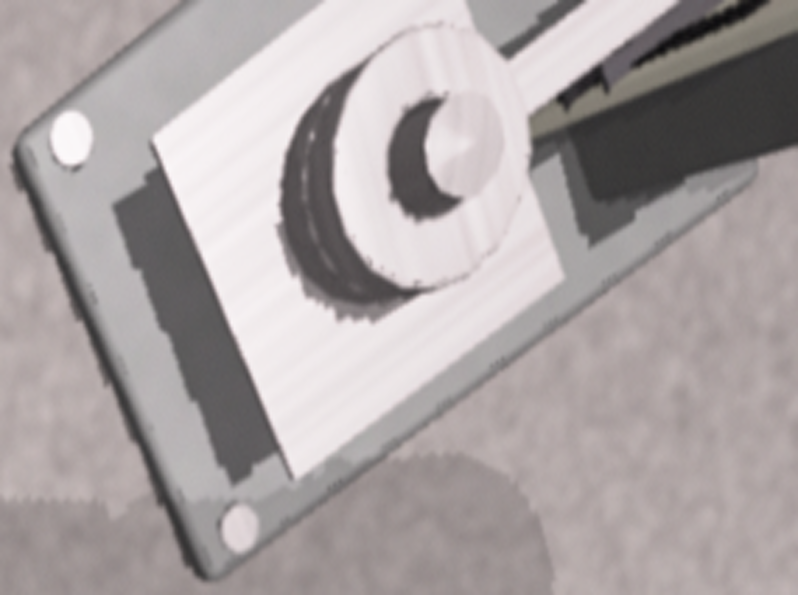

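Run:
```python
from h import *
c=capture("wrist")
c6=dict(c);c6["world_from_camera"]=np.load("w6T.npy");c7=dict(c);c7["world_from_camera"]=np.load("w7T.npy")
print("post",tri((c6,520.7,41.4),(c7,545.2,284.9)))
print("pan-x-y",tri((c6,556.4,78.6),(c7,528.1,194.4)))
print("screw",tri((c6,380.2,39),(c7,378,296)))
from scipy.optimize import brentq
for nm,cc,p,q in(("w6",c6,(556.4,78.6),(459.6,137.1)),("w6b",c6,(409.6,40),(459.6,137.1)),("w7",c7,(528.1,194.4),(435.7,212.9))):
    print(nm,brentq(lambda z:np.linalg.norm(onz(cc,*p,z)-onz(cc,*q,z))-.08,.03,.2))
# tick projective fit
k=np.array([0,1,2,3,4,5,6,7,8,16.]);x=np.array([476,447,418,391,366,340,315,290,268,102.])
A=np.c_[k,np.ones(10),-k*x];s=np.linalg.lstsq(A,x,rcond=None)[0]
f=lambda k:(s[0]*k+s[1])/(1+s[2]*k)
print(f(k)-x); print("x at .044,.064:",f(8.8),f(12.8)); print([ (X,5*brentq(lambda k:f(k)-X,0,17)) for X in(265,215,205,185,150,120)])
```

```text
post (array([ 0.56161984, -0.21359797,  0.14492414]), np.float64(0.00012966314920839046))
pan-x-y (array([ 0.52336871, -0.25677663,  0.08667777]), np.float64(0.00011560829980138667))
screw (array([ 0.60897357, -0.1627271 ,  0.02258549]), np.float64(0.0005160575268557705))
w6 0.0885235954741459
w6b 0.08299719752176818
w7 0.08687586605988687
[-0.29403525 -0.22701145  0.74699606  0.58599757 -0.74944408 -0.29640454
 -0.08977215  0.83759314 -0.54528552  0.03124709]
x at .044,.064: 249.22533986467573 163.9431110069872
[(265, 40.53333874174537), (215, 51.76305261250506), (205, 54.09614328156941), (185, 58.854040321270496), (150, 67.48744012294279), (120, 75.2166591756193)]
```

The reference points check out: the post top triangulates to 144.9 mm (given: 145). The pan's top is at 86.7 mm, so the reading is about 125 − 87 ≈ 38 mm, short of the upper mark at 44 mm. The pointer view agrees, at no more than about 40.5 mm before parallax. A third weight should bring it to about 54–57 mm, between the marks, so I'm fetching the one at (0.541, 0.086).

```bash
python3 -m crank '[{"linear":[0,0,0],"delta_rot":[0.174,0,0],"gripper":75},{"linear":[0,0,0],"delta_rot":[0.174,0,0],"gripper":75},{"linear":[0,0,-0.03],"delta_rot":[0,0,-0.186],"gripper":75},{"linear":[0,0,0],"delta_rot":[0,0,-0.186],"gripper":75},{"linear":[0,0,0],"delta_rot":[0,0,-0.186],"gripper":75},{"linear":[0,0,0],"delta_rot":[0,0,-0.186],"gripper":75},{"linear":[0,0,0],"delta_rot":[0,0,-0.186],"gripper":75},{"linear":[0,0,0],"delta_rot":[0,0,-0.186],"gripper":75},{"linear":[0,0,0],"delta_rot":[0,0,0],"gripper":75}]'
python3 -m crank '[{"linear":[0,0,0],"delta_rot":[0,0,0],"gripper":75}]'
```

```text
time_s: 23.55
tcp_pos: [0.7143, -0.2349, 0.2016]
ee_rot: [[0.899, -0.438, 0.005], [-0.438, -0.899, -0.001], [0.005, -0.001, -1.0]]
wrist_force: [0.0, 0.2, 0.0]
gripper_width: 0.751
time_s: 23.68
tcp_pos: [0.7145, -0.2348, 0.2001]
ee_rot: [[0.899, -0.438, 0.003], [-0.438, -0.899, -0.0], [0.003, -0.001, -1.0]]
wrist_force: [0.5, -0.7, -0.1]
gripper_width: 0.751
```

```bash
python3 -m crank '[{"linear":[-0.0424,-0.0303,0.003],"delta_rot":[0,0,0],"gripper":75},{"linear":[-0.0424,-0.0303,0.003],"delta_rot":[0,0,0],"gripper":75},{"linear":[-0.0424,-0.0303,0.003],"delta_rot":[0,0,0],"gripper":75},{"linear":[-0.0424,-0.0303,0.003],"delta_rot":[0,0,0],"gripper":75},{"linear":[-0.0424,-0.0303,0.003],"delta_rot":[0,0,0],"gripper":75},{"linear":[-0.0424,-0.0303,0.003],"delta_rot":[0,0,0],"gripper":75},{"linear":[-0.0424,-0.0303,0.003],"delta_rot":[0,0,0],"gripper":75},{"linear":[0,0,0],"delta_rot":[0,0,0],"gripper":75},{"linear":[0,0,0],"delta_rot":[0,0,0],"gripper":75}]'
python3 -m crank '[{"linear":[0,0,0],"delta_rot":[0,0,0],"gripper":75},{"linear":[0,0,0],"delta_rot":[0,0,0],"gripper":75}]'
python3 - <<'E'
from h import *
c=capture("wrist");a=c["img"];cv2.imwrite("pics/w8.png",a);s=r.sense();print(s["time_s"],s["tcp_pos"])
E
```

```text
time_s: 24.8
tcp_pos: [0.5402, 0.0858, 0.1779]
ee_rot: [[0.9, -0.436, 0.001], [-0.436, -0.9, 0.0], [0.001, -0.001, -1.0]]
wrist_force: [-0.8, -0.2, 0.5]
gripper_width: 0.752
time_s: 25.05
tcp_pos: [0.5404, 0.0847, 0.1771]
ee_rot: [[0.899, -0.438, -0.0], [-0.438, -0.899, -0.0], [0.0, 0.0, -1.0]]
wrist_force: [0.6, -0.6, 0.0]
gripper_width: 0.749
25.1 [0.54036868 0.08483321 0.17703324]
```

View pics/w8.png

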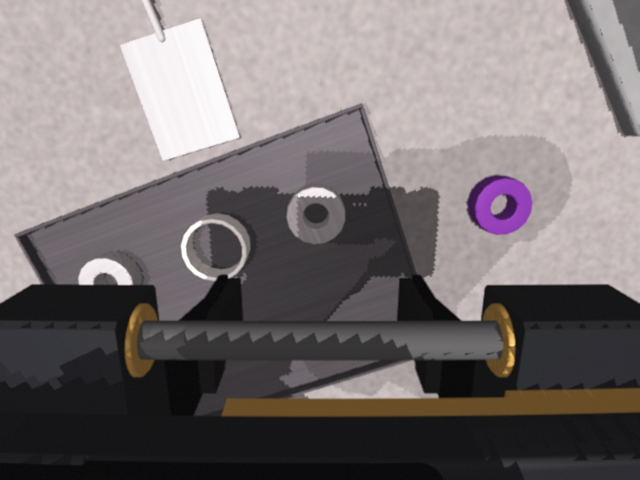

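The weight is at (316,215), with the thin sample to its left at (215,247). I'll narrow the jaws to 68 % for clearance and refine the centre.

Run:
```python
import cv2
g=cv2.imread("pics/w8.png",0)[175:255,276:356];cv2.imwrite("pics/w8a.png",cv2.equalizeHist(cv2.resize(g,None,fx=8,fy=8,interpolation=cv2.INTER_CUBIC)))
```

```text
(no output)
```

View pics/w8a.png

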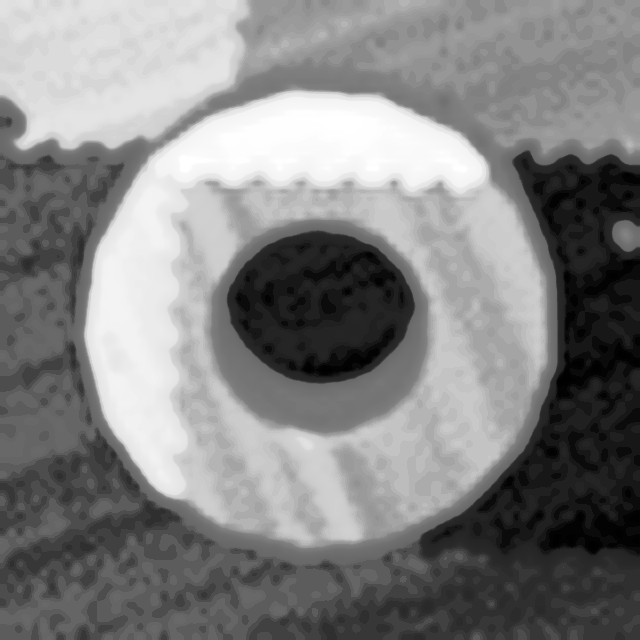

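```bash
python3 -m crank '[{"linear":[0.0009,-0.0018,0.04],"delta_rot":[0,0,0],"gripper":68},{"linear":[0,0,0.04],"delta_rot":[0,0,0],"gripper":68},{"linear":[0,0,0.04],"delta_rot":[0,0,0],"gripper":68},{"linear":[0,0,0.02],"delta_rot":[0,0,0],"gripper":68},{"linear":[0,0,0],"delta_rot":[0,0,0],"gripper":68}]'
python3 - <<'E'
from h import *
c=capture("wrist");a=c["img"];cv2.imwrite("pics/w9.png",a);s=r.sense();print(s["time_s"],s["tcp_pos"])
E
```

```text
time_s: 25.72
tcp_pos: [0.5407, 0.0859, 0.0355]
ee_rot: [[0.9, -0.437, -0.004], [-0.437, -0.9, -0.002], [-0.003, 0.003, -1.0]]
wrist_force: [-0.5, 0.2, 0.9]
gripper_width: 0.681
25.775 [0.54180734 0.08640992 0.03682603]
```

View pics/w9.png

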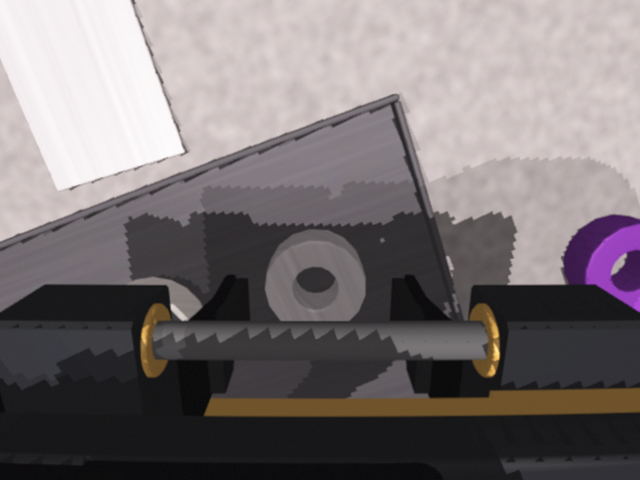

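```bash
python3 -m crank '[{"linear":[0,-0.0013,0.015],"delta_rot":[0,0,0],"gripper":68},{"linear":[0,0,0.009],"delta_rot":[0,0,0],"gripper":68},{"linear":[0,0,0],"delta_rot":[0,0,0],"gripper":68},{"linear":[0,0,0],"delta_rot":[0,0,0],"gripper":68}]'
```

```text
time_s: 26.28
tcp_pos: [0.5424, 0.0881, 0.0134]
ee_rot: [[0.9, -0.435, 0.0], [-0.435, -0.9, 0.0], [0.0, -0.0, -1.0]]
wrist_force: [-0.1, 0.2, 0.2]
gripper_width: 0.68
```

```bash
python3 -m crank '[{"linear":[0,0,0.005],"delta_rot":[0,0,0],"gripper":60},{"linear":[0,0,0],"delta_rot":[0,0,0],"gripper":40},{"linear":[0,0,0],"delta_rot":[0,0,0],"gripper":40},{"linear":[0,0,0],"delta_rot":[0,0,0],"gripper":40}]'
python3 -m crank '[{"linear":[0,0,0],"delta_rot":[0,0,0],"gripper":40}]'
```

```text
time_s: 26.78
tcp_pos: [0.542, 0.088, 0.008]
ee_rot: [[0.9, -0.436, -0.0], [-0.436, -0.9, -0.0], [-0.0, 0.0, -1.0]]
wrist_force: [-0.4, -1.7, -1.2]
gripper_width: 0.522
time_s: 26.9
tcp_pos: [0.542, 0.088, 0.008]
ee_rot: [[0.9, -0.436, -0.0], [-0.436, -0.9, -0.0], [-0.0, 0.0, -1.0]]
wrist_force: [-0.6, -0.2, -2.4]
gripper_width: 0.524
```

```bash
python3 -m crank '[{"linear":[0,0,-0.01],"delta_rot":[0,0,0],"gripper":30},{"linear":[0,0,-0.05],"delta_rot":[0,0,0],"gripper":30},{"linear":[0,0,-0.05],"delta_rot":[0,0,0],"gripper":30},{"linear":[0.0216,0.0376,-0.0165],"delta_rot":[0,0,0],"gripper":30},{"linear":[0.0216,0.0376,-0.0165],"delta_rot":[0,0,0],"gripper":30},{"linear":[0.0216,0.0376,-0.0165],"delta_rot":[0,0,0],"gripper":30},{"linear":[0.0216,0.0376,-0.0165],"delta_rot":[0,0,0],"gripper":30},{"linear":[0.0216,0.0376,-0.0165],"delta_rot":[0,0,0],"gripper":30},{"linear":[0.0216,0.0376,-0.0165],"delta_rot":[0,0,0],"gripper":30},{"linear":[0.0216,0.0376,-0.0165],"delta_rot":[0,0,0],"gripper":30}]'
python3 -m crank '[{"linear":[0,0,0],"delta_rot":[0,0,0],"gripper":30},{"linear":[0,0,0.02],"delta_rot":[0,0,0],"gripper":30},{"linear":[0,0,0.03],"delta_rot":[0,0,0],"gripper":30},{"linear":[0,0,0.01],"delta_rot":[0,0,0],"gripper":30},{"linear":[0,0,0.0],"delta_rot":[0,0,0],"gripper":30},{"linear":[0,0,0.0],"delta_rot":[0,0,0],"gripper":30}]'
python3 -m crank '[{"linear":[0,0,0],"delta_rot":[0,0,0],"gripper":30},{"linear":[0,0,0],"delta_rot":[0,0,0],"gripper":30}]'
python3 - <<'E'
from h import *
c=capture("wrist");a=c["img"];cv2.imwrite("pics/w10.png",a);s=r.sense();print(s["time_s"],s["tcp_pos"],s["ee_rot"],s["gripper_width"])
a=cv2.imread("pics/w10.png",0)[240:335,250:390]
a=cv2.resize(a,None,fx=5,fy=5,interpolation=cv2.INTER_CUBIC)
cv2.imwrite("pics/w10b.png",np.clip((a.astype(float)-50)*3.5,0,255).astype(np.uint8))
E
```

```text
time_s: 28.15
tcp_pos: [0.5632, -0.216, 0.2348]
ee_rot: [[0.9, -0.436, 0.001], [-0.436, -0.9, 0.0], [0.0, -0.0, -1.0]]
wrist_force: [0.9, 0.5, -1.3]
gripper_width: 0.523
time_s: 28.9
tcp_pos: [0.5644, -0.2147, 0.175]
ee_rot: [[0.9, -0.435, 0.002], [-0.435, -0.9, -0.001], [0.002, -0.0, -1.0]]
wrist_force: [0.4, 0.2, -2.5]
gripper_width: 0.518
time_s: 29.15
tcp_pos: [0.5639, -0.2148, 0.1744]
ee_rot: [[0.9, -0.436, 0.001], [-0.436, -0.9, -0.0], [0.001, -0.0, -1.0]]
wrist_force: [-0.8, -0.4, -1.8]
gripper_width: 0.52
29.2 [ 0.56381873 -0.21476834  0.17415012] [[ 9.00090319e-01 -4.35702481e-01  8.75258134e-04]
 [-4.35702562e-01 -9.00090699e-01 -1.06522116e-04]
 [ 8.34223656e-04 -2.85472686e-04 -9.99999611e-01]] 0.5213160335755713
```

View pics/w10b.png

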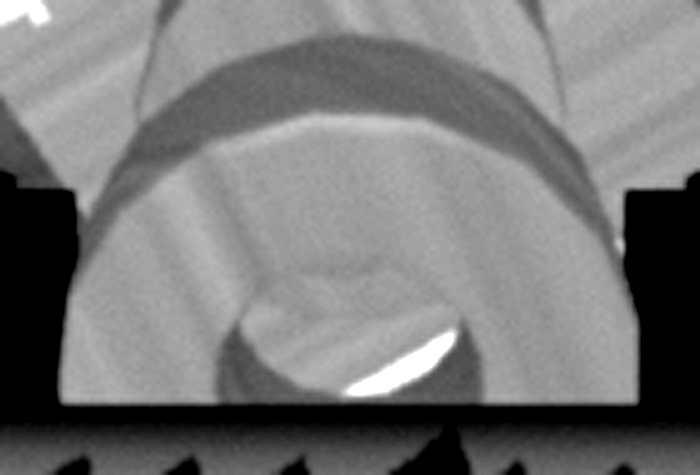

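This ring sits about 1.6 mm further along tool x in the jaws than the first did (front edge at crop row 114, against 133). I'll shift to compensate, then feel down.

```bash
python3 -m crank '[{"linear":[-0.0014,0,0.008],"delta_rot":[0,0,0],"gripper":30},{"linear":[0,0,0.008],"delta_rot":[0,0,0],"gripper":30},{"linear":[0,0,0.002],"delta_rot":[0,0,0],"gripper":30},{"linear":[0,0,0],"delta_rot":[0,0,0],"gripper":30}]'| grep -v -e grip
for i in 1; do python3 -m crank '[{"linear":[0,0,0.001],"delta_rot":[0,0,0],"gripper":30}]' | grep -v -e grip -e ee_; python3 -m crank '[{"linear":[0,0,0.001],"delta_rot":[0,0,0],"gripper":30}]' | grep -v -e grip -e ee_; done
```

```text
time_s: 29.7
tcp_pos: [0.5623, -0.2142, 0.1553]
ee_rot: [[0.9, -0.436, -0.001], [-0.436, -0.9, -0.0], [-0.001, 0.0, -1.0]]
wrist_force: [-0.7, -0.6, -1.0]
time_s: 29.82
tcp_pos: [0.5627, -0.2142, 0.1549]
wrist_force: [0.1, -0.3, -1.8]
time_s: 29.95
tcp_pos: [0.5625, -0.2142, 0.1538]
wrist_force: [-0.1, 0.1, -1.4]
```

```bash
python3 -m crank '[{"linear":[0,0,0.001],"delta_rot":[0,0,0],"gripper":30}]' | grep -v -e grip -e ee_; python3 -m crank '[{"linear":[0,0,0.001],"delta_rot":[0,0,0],"gripper":30}]' | grep -v -e grip -e ee_;python3 -m crank '[{"linear":[0,0,0.001],"delta_rot":[0,0,0],"gripper":30}]' | grep -v -e grip -e ee_
```

```text
time_s: 30.08
tcp_pos: [0.5624, -0.2141, 0.1527]
wrist_force: [0.2, 0.3, -2.1]
time_s: 30.2
tcp_pos: [0.5624, -0.2141, 0.1517]
wrist_force: [-0.7, 0.8, -2.4]
time_s: 30.32
tcp_pos: [0.5624, -0.2141, 0.1506]
wrist_force: [-0.5, -0.1, -2.3]
```

```bash
python3 -m crank '[{"linear":[0,0,0.0007],"delta_rot":[0,0,0],"gripper":30}]' | grep -v -e grip -e ee_; python3 -m crank '[{"linear":[0,0,0.0007],"delta_rot":[0,0,0],"gripper":30}]' | grep -v -e grip -e ee_
```

```text
time_s: 30.45
tcp_pos: [0.5623, -0.2141, 0.1499]
wrist_force: [0.5, -0.1, -2.4]
time_s: 30.58
tcp_pos: [0.5623, -0.2141, 0.1492]
wrist_force: [-0.3, -0.1, -1.7]
```

```bash
python3 -m crank '[{"linear":[0,0,0.001],"delta_rot":[0,0,0],"gripper":30}]' | grep -v -e grip -e ee_; python3 -m crank '[{"linear":[0,0,0.001],"delta_rot":[0,0,0],"gripper":30}]' | grep -v -e grip -e ee_; python3 -m crank '[{"linear":[0,0,0.001],"delta_rot":[0,0,0],"gripper":30}]' | grep -v -e grip -e ee_;python3 -m crank '[{"linear":[0,0,0.002],"delta_rot":[0,0,0],"gripper":30}]' | grep -v -e grip -e ee_
```

```text
time_s: 30.7
tcp_pos: [0.5624, -0.2141, 0.1482]
wrist_force: [-0.6, 0.4, -2.2]
time_s: 30.82
tcp_pos: [0.5624, -0.2141, 0.1472]
wrist_force: [0.0, 0.6, -2.2]
time_s: 30.95
tcp_pos: [0.5623, -0.2141, 0.1462]
wrist_force: [-1.5, 0.1, -1.9]
time_s: 31.08
tcp_pos: [0.5624, -0.2142, 0.1442]
wrist_force: [0.2, 0.4, -2.0]
```

```bash
for i in 1; do python3 -m crank '[{"linear":[0,0,0.003],"delta_rot":[0,0,0],"gripper":30},{"linear":[0,0,0.003],"delta_rot":[0,0,0],"gripper":30}]' | grep -v -e grip -e ee_; python3 -m crank '[{"linear":[0,0,0.003],"delta_rot":[0,0,0],"gripper":30},{"linear":[0,0,0.003],"delta_rot":[0,0,0],"gripper":30}]' | grep -v -e grip -e ee_;python3 -m crank '[{"linear":[0,0,0.003],"delta_rot":[0,0,0],"gripper":30},{"linear":[0,0,0.003],"delta_rot":[0,0,0],"gripper":30}]' | grep -v -e grip -e ee_;python3 -m crank '[{"linear":[0,0,0.003],"delta_rot":[0,0,0],"gripper":30},{"linear":[0,0,0.003],"delta_rot":[0,0,0],"gripper":30}]' | grep -v -e grip -e ee_;done
```

```text
time_s: 31.32
tcp_pos: [0.5623, -0.2141, 0.138]
wrist_force: [0.2, 0.2, -2.0]
time_s: 31.58
tcp_pos: [0.5624, -0.2141, 0.132]
wrist_force: [0.3, 0.4, -2.3]
time_s: 31.82
tcp_pos: [0.5624, -0.2141, 0.1262]
wrist_force: [0.3, -0.0, -2.0]
time_s: 32.08
tcp_pos: [0.5624, -0.2141, 0.1202]
wrist_force: [0.1, 0.6, -0.4]
```

```bash
python3 -m crank '[{"linear":[0,0,0.002],"delta_rot":[0,0,0],"gripper":30},{"linear":[0,0,0],"delta_rot":[0,0,0],"gripper":72},{"linear":[0,0,0],"delta_rot":[0,0,0],"gripper":72},{"linear":[0,0,0],"delta_rot":[0,0,0],"gripper":72},{"linear":[0,0,0],"delta_rot":[0,0,0],"gripper":72}]'
python3 -m crank '[{"linear":[0,0,-0.02],"delta_rot":[0,0,0],"gripper":72},{"linear":[0,0,-0.04],"delta_rot":[0,0,0],"gripper":72},{"linear":[0,0,-0.06],"delta_rot":[0,0,0],"gripper":72},{"linear":[-0.04,-0.04,-0.01],"delta_rot":[0,0,0],"gripper":72},{"linear":[-0.04,-0.04,0],"delta_rot":[0,0,0],"gripper":72},{"linear":[-0.04,-0.04,0],"delta_rot":[0,0,0],"gripper":72},{"linear":[0,0,0],"delta_rot":[0,0,0],"gripper":72},{"linear":[0,0,0],"delta_rot":[0,0,0],"gripper":72}]'
python3 - <<'E'
from h import *
for n in("scene","wrist"):
    c=capture(n);cv2.imwrite(f"pics/{n}11.png",c["img"])
    if n=="wrist":np.save("w11T.npy",c["world_from_camera"])
    else: cv2.imwrite("pics/s11c.png",cv2.resize(c["img"][245:345,160:280],None,fx=6,fy=6,interpolation=cv2.INTER_CUBIC))
E
```

```text
time_s: 32.7
tcp_pos: [0.5625, -0.2142, 0.1184]
ee_rot: [[0.9, -0.436, 0.0], [-0.436, -0.9, -0.0], [0.0, -0.0, -1.0]]
wrist_force: [0.8, -0.2, 0.1]
gripper_width: 0.713
time_s: 33.7
tcp_pos: [0.5068, -0.0538, 0.2486]
ee_rot: [[0.9, -0.435, 0.001], [-0.435, -0.9, -0.0], [0.001, -0.0, -1.0]]
wrist_force: [-0.1, -0.3, 0.2]
gripper_width: 0.721
```

View pics/s11c.png

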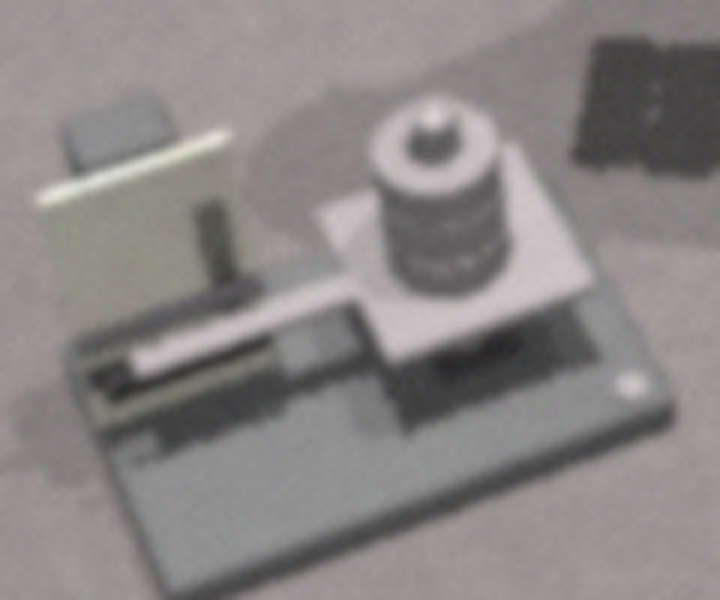

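View pics/wrist11.png

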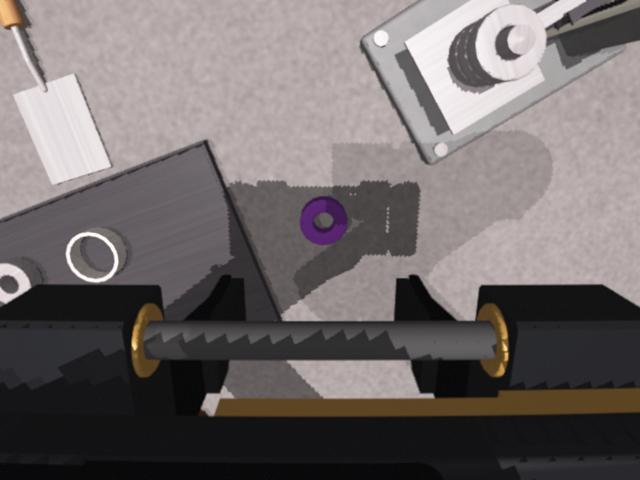

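Three weights are stacked on the post, and the upper mark is now visible above the pointer. I'll verify with the same oblique wrist view.

```bash
python3 -m crank '[{"linear":[0.053,0.0144,0],"delta_rot":[0,0,0],"gripper":72},{"linear":[0.053,0.0144,0],"delta_rot":[0,0,0],"gripper":72},{"linear":[0.053,0.0144,0],"delta_rot":[0,0,0],"gripper":72},{"linear":[0.053,0.0144,0],"delta_rot":[0,0,0],"gripper":72},{"linear":[0.053,0.0144,0],"delta_rot":[0,0,0],"gripper":72},{"linear":[0,0,0],"delta_rot":[0,0,0.186],"gripper":72},{"linear":[0,0,0],"delta_rot":[0,0,0.186],"gripper":72},{"linear":[0,0,0],"delta_rot":[0,0,0.186],"gripper":72},{"linear":[0,0,0],"delta_rot":[0,0,0.186],"gripper":72}]' >/dev/null
python3 -m crank '[{"linear":[0,0,0.03],"delta_rot":[0,0,0.186],"gripper":72},{"linear":[0,0,0.03],"delta_rot":[0,0,0.186],"gripper":72},{"linear":[0,0,0.02],"delta_rot":[-0.174,0,0],"gripper":72},{"linear":[0,0,0],"delta_rot":[-0.174,0,0],"gripper":72},{"linear":[0,0,0],"delta_rot":[0,0,0],"gripper":72},{"linear":[0,0,0],"delta_rot":[0,0,0],"gripper":72}]'
python3 - <<'E'
from h import *
c=capture("wrist");cv2.imwrite("pics/w12.png",c["img"]);np.save("w12T.npy",c["world_from_camera"])
cv2.imwrite("pics/w12a.png",cv2.resize(c["img"][20:310,400:640],None,fx=2,fy=2,interpolation=cv2.INTER_CUBIC))
cv2.imwrite("pics/w11b.png",cv2.resize(cv2.imread("pics/wrist11.png")[0:170,355:640],None,fx=2.8,fy=3.5,interpolation=cv2.INTER_CUBIC))
E
```

```text
time_s: 35.67
tcp_pos: [0.7137, -0.2355, 0.1674]
ee_rot: [[0.002, -0.94, -0.341], [-1.0, -0.002, -0.001], [0.0, 0.341, -0.94]]
wrist_force: [0.9, 0.4, 0.9]
gripper_width: 0.721
```

View pics/w12a.png

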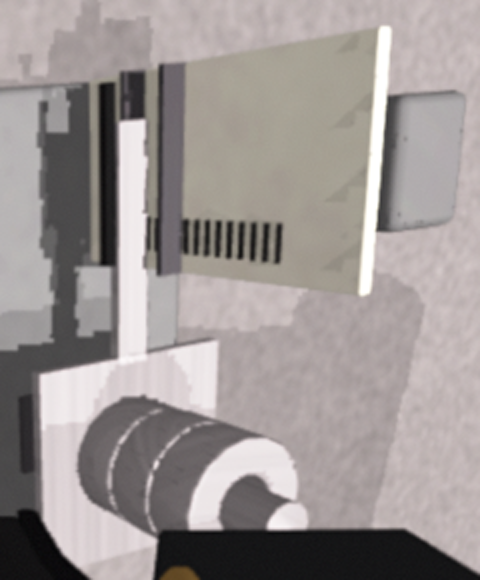

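View pics/w11b.png

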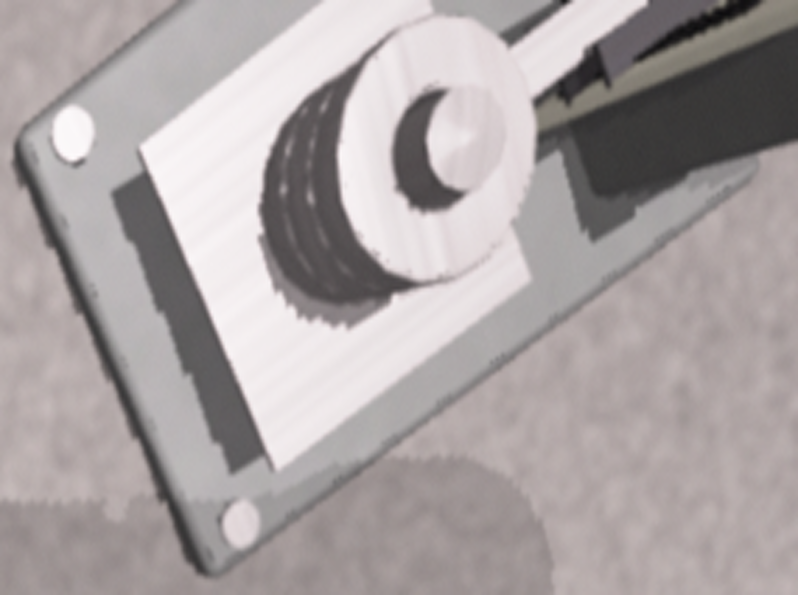

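Run:
```python
from h import *
c=capture("wrist")
a=dict(c);a["world_from_camera"]=np.load("w11T.npy");b=dict(c);b["world_from_camera"]=np.load("w12T.npy")
p=tri((a,544.3,79.7),(b,508.5,190.5));print("pan",p,"q",.125-p[0][2])
s=capture("scene");cv2.imwrite("pics/sceneF.png",s["img"]);print(r.sense()["time_s"])
```

```text
pan (array([ 0.52305759, -0.25648709,  0.06830436]), np.float64(0.0006467247227919108)) q 0.05669564297363522
35.825
```

View pics/sceneF.png

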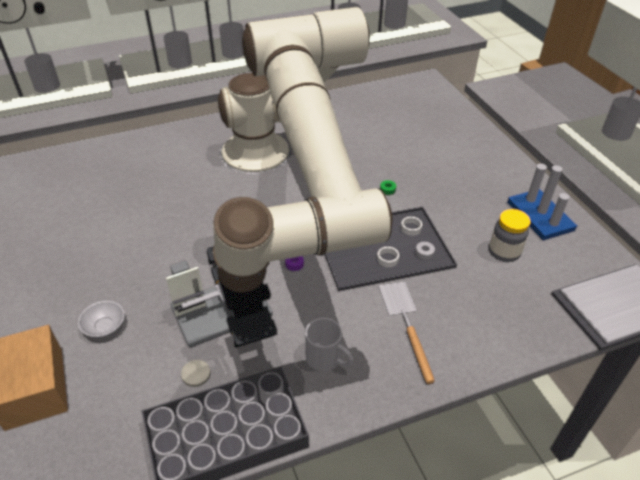

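The reading is about 57 mm, between the marks. The remaining weight (426,249) and both samples are still in the tin, the bystanders look unmoved, and the gripper is clear of everything. Handing in.

Run:
```python
from station import workorder
print(workorder.finish_job())
```

```text
the job is handed in; nothing more can be done
None
```

I put three of the four weights on the post, one at a time, and handed the job in at about 36 s with the scale reading roughly 57 mm, between the 44 and 64 mm marks. `finish_job()` reports no verdict, so this rests on my own checks.

- **Threading:** I set each ring over the post from wrist views and felt down in steps of 0.5 to 1 mm. None of them caught on the cone. The wrist force readings I took on the way down stayed within about 3 N.
- **After two weights:** The pan read about 38 mm, short of the upper mark. I took this from two wrist views, in which the post top measured 144.9 mm against the 145 mm given. The readings did not all agree: estimating the pan's height from its apparent edge length varied by about 3 mm either side of that value, which still put it short of the mark.
- **After three weights:** The two-view reading was about 57 mm. In the enlarged oblique view the pointer also stands between the two marks.
- **Everything else:** The last scene view shows the fourth weight and both sample rings in the tin. The bystanders and look-alikes I could see appear unmoved, but I judged these by eye and did not measure them. The arm hid the brown look-alike in that view. The gripper was clear of everything.

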